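# Snap the lid shut on the clay tub

### The arm

A 6-joint arm with a two-finger parallel gripper is mounted at the origin on the work surface. World frame = base frame: x ahead of the robot, y to its left, z up, the work surface at z = 0. Lengths are in m, angles in rad, forces in N, time in s.
With the tool pointing down it reaches from about 0.225 to 0.725 m from the base axis. Payload 3.1 kg.
Tool frame: the origin (TCP) lies midway between the tips of the shut fingers; the grasp point (between the pads) lies ctrl.grip_point_offset behind it (ctrl.grip_point_offset is the distance from the TCP to the grasp point, in m); z points along the fingers, y is the line along which they close (so a half turn about z gives the same grasp; the last joint's range is limited). The gripper opens to 85 mm and grips with 20 to 120 N. Pads are 22 mm wide; open, the fingers measure 114 mm over their backs; the gripper's body (76 mm by 85 mm) begins 54 mm behind the grasp point. The pads swing forward as they close: fully open they stand 13 mm farther back than shut.
Start: joints at [-1.381, 0.048, 0.099, 1.622, 0, 1.443], TCP at [0.164, -0.499, 0.231] pointing down, gripper open.
Joint ranges: [-2.91, 2.91], [-0.99, 1.94], [-1.21, 1.42], [-2.12, 2.29], [-1.49, 1.47], [-3.14, 3.14]. Speed limits (rad/s): [2.79, 2.79, 3.14, 3.14, 3.14, 3.14].

### API

Orientations are given as a unit quaternion [w, x, y, z].
In Python, from bench import ctrl gives the robot as it stands.
- The arm moves only by the tool apply_moves, never from a script. Its argument "steps" is a list of rows, each a list of 2 entries, a list of its own where there are three numbers: the shift along the tool's x, y, z in m, then the turn, a rotation vector about the tool's x, y, z in degrees. In form: [[[x, y, z], [wx, wy, wz]], ...]. A call has 1 to 20 rows; each row shifts and turns the commanded pose from where the row before left it, along the tool's axes as they then stand; what a row does not reach is not made up. A row lasts 1/12 s, in which the tool goes at most 41.7 mm and 7.16 degrees, less where a joint would pass 70% of its speed; a pose out of reach is approached as far as the arm can. A call with a gripper value outside its range is refused whole. "hand" is the gripper command: -1 is shut, 1 is fully open, values between are in proportion, set as the call begins (left out, the last holds). The fingers move at their own pace and stop on an object; the grip force is fixed at half the most. Time passes only in rows, so rows that do not move let the fingers close. It gives the time, the measured TCP pose, the force, the opening and the grip force at its end, in the units of the state.
- ctrl.sense(): the state, without advancing time (a new reading comes with each control period).
- ctrl.get_image(name): name is "scene" or "top" or "wrist"; returns a dict with "image" (480x640x3 uint8, blue, green, red), "depth" (480x640 float32, m along the optical axis (not along the pixel's ray), 0 where there is no reading), "fx", "fy", "cx", "cy" (pixels), "rvec" (rotation vector, rad) and "tvec" (3), from world to camera coordinates, as OpenCV has them; the wrist camera has in their place "tool_from_camera" (4x4, takes a point from camera to tool coordinates, whose origin is the TCP and whose axes are the flange's). Camera axes: x right, y down, z forward; pixel columns grow to the right and rows downward; lengths in m; the calibration is good to about 2 mm. A picture is of the moment at which its call begins: read the wrist's pose just before it.
- ctrl.job_done(): hands the job in; it is judged then, once.
The state is a dict: "time_s": time; "q": joint angles; "dq": joint speeds; "joint_torque": joint torques, N m; "eef_pos": TCP position; "tcp_rot": TCP orientation; "force": force on the tool from outside, world axes, zero at the start; "moment": the same for the moment, N m; "opening": finger opening in m; "gripper_force": force on a finger pad.
Only numpy, scipy, OpenCV 4.12 (cv2) and the standard library are available. Lean on these libraries where they do the work, as an engineer would, in place of code of your own. Each camera call takes 0.05 s, during which the arm holds its last target. There are 200 camera calls.

### The job

Put the lid on the clay tub, square in its mouth, and let go; then fold down its four side clips and press each one's lower lip in until it snaps under the rim, going by feel and never forcing it, since the warped old plastic cracks. Go corner to opposite corner, so that the seal pulls down evenly: any clip first, next the one diagonally across, then the other two. Leave all four clips snapped in, and the other things on the bench where they are.

Things in the scene. Friction and masses are not known exactly. Their poses are not given: they have to be found in the camera images.
- tub: the clay tub, white plastic, open at the top, with bricks of clay in it; too heavy to shift. 216 long (x) by 144 wide (y) at the rim, the walls below it 200 by 126; rim top 100 mm above the bench. Origin: on the bench under the tub's centre; x along the long side, z up
- tub_mouth (a point): centre of the tub's mouth (192 by 118 inside), level with the rim top; a black rubber seal stands 6 mm above the rim. Under the rim on the long sides, 65 mm either way of the middle, are four 56 mm long catches: a slope leading in and down to a lip 15 mm below the rim top, a notch behind it, stop lugs below. The old tub is warped: each catch may stand up to 3.6 mm too far in or out, unmeasured
- lid_grip (a point): centre of the grip bar (90 long in x, 22 wide in y, 34 high) on the loose grey lid, 0.3 to 0.5 kg; axes are the lid's, x along the bar and the lid's long side, z up. 37 mm above the bench at the start; 127 mm above the tub's origin when the lid lies on the seal, about 126 with the clips shut
- lid_plate (a point): centre of the underside of the lid's plate (216 by 148 by 4), 21 mm below lid_grip. Under it a plug skirt, 16 deep, 189 by 115 with a 3 mm narrower foot, drops into the tub's mouth with about 1.5 mm of play all round; either way round fits
- clip0_end (a point): clip 0, flap clip at the lid's +x +y corner: this point is the middle of the outer face of the finger lip at its free end, 37 from the hinge axis along the flap and 8.8 out from it. Flap 48 wide (along x), 39 to its end, 3 thick, the lip 4 proud of it, a hook rib inside. Hinge along the lid's edge at its x = 65, y = 76 mm, 19 below lid_grip. Diagonal partner: clip 2
- clip1_end (a point): clip 1, flap clip at the lid's -x +y corner: this point is the middle of the outer face of the finger lip at its free end, 37 from the hinge axis along the flap and 8.8 out from it. Flap 48 wide (along x), 39 to its end, 3 thick, the lip 4 proud of it, a hook rib inside. Hinge along the lid's edge at its x = -65, y = 76 mm, 19 below lid_grip. Diagonal partner: clip 3
- clip2_end (a point): clip 2, flap clip at the lid's -x -y corner: this point is the middle of the outer face of the finger lip at its free end, 37 from the hinge axis along the flap and 8.8 out from it. Flap 48 wide (along x), 39 to its end, 3 thick, the lip 4 proud of it, a hook rib inside. Hinge along the lid's edge at its x = -65, y = -76 mm, 19 below lid_grip. Diagonal partner: clip 0
- clip3_end (a point): clip 3, flap clip at the lid's +x -y corner: this point is the middle of the outer face of the finger lip at its free end, 37 from the hinge axis along the flap and 8.8 out from it. Flap 48 wide (along x), 39 to its end, 3 thick, the lip 4 proud of it, a hook rib inside. Hinge along the lid's edge at its x = 65, y = -76 mm, 19 below lid_grip. Diagonal partner: clip 1
- clip0 (a joint): angle of clip 0 (rad), all clips alike: 0 straight out level, negative raised, growing as it folds down, 1.57 hanging straight down. Stiff hinge: it stays where it is left. From 0.8 to 1.1, by that corner's warp, the hook meets the catch's slope, and pushing the lip in drags that corner of the lid down on the seal, until the hook jumps over the catch's lip into the notch
- clip1 (a joint): angle of clip 1, as clip 0. Snapped in, a clip rests somewhere from 1.2 to 1.6, by that corner's warp, tight under the rim, and springs back by less than 0.05 rad when let go; not snapped in, the seal pushes it back by 0.1 or more and it lies loose
- clip2 (a joint): angle of clip 2, as clip 0. Pushed at the lip along its swing (in, and a little down), a clip snaps in at 6 to 13 N; the push then falls away, and within some 5 mm the flap bears on the stop lugs, goes no further, and the force climbs steeply
- clip3 (a joint): angle of clip 3, as clip 0. A clip that is folded down (beyond 0.8) and pressed with more than 22 N cracks
- tin: steel tin, 76 across, 105 high, with modelling tools in it: a bystander, to be left alone; origin at the centre of its underside
- drill_block: steel block, 55 by 95 by 24, with drill bits standing in it to 100 mm: a bystander, to be left alone; origin at the centre of its underside
- relief: white plaster tile, 85 by 115 by 16, with rows of knobs on it: a bystander, to be left alone; origin at the centre of its underside
- palette_knife: palette knife, 200 long, lying flat: a bystander, to be left alone; origin at the centre of its underside

How it is judged:
By the outcome, as a careful person would: the job done as asked, in the order asked, and still so for the second after the job is handed in, with the robot touching nothing.
It also fails if it takes over 72 s, if anything falls off the work surface, if the arm or the gripper's body presses on something with over 40 N, if the wrist force passes 120 N, or if a joint passes its speed limit or range.

## Working session

There is one attempt and no reset: what is moved stays moved. The work goes in short steps, Python scripts to look and compute and a tool call to move; the robot and the scene stay as the last step left them, time stands still between calls to the robot, and variables do not carry over. Pictures are saved under pics/ and viewed, at most 10 in all, crops included, and the job is handed in when it is done.

Besides the shell and the picture viewer there is one more tool, called after "Request:" as a command line: name --argument value ..., lists and objects as JSON in quotes. apply_moves: Moves the arm, as the interface text tells. Its arguments: {"type":"object","properties":{"steps":{"type":"array","items":{"type":"array"}},"hand":{"type":"number"}},"required":["steps"]}

```bash
ls; mkdir -p pics; cat > h.py <<'E'
import numpy as np, cv2
from bench import ctrl
from scipy.spatial.transform import Rotation as R
def Rt(): 
    q=ctrl.sense()["tcp_rot"]; return R.from_quat([q[1],q[2],q[3],q[0]])
def grab(n):
    s=ctrl.sense(); d=ctrl.get_image(n)
    if n=="wrist":
        T=np.eye(4); q=s["tcp_rot"]; T[:3,:3]=R.from_quat([q[1],q[2],q[3],q[0]]).as_matrix(); T[:3,3]=s["eef_pos"]
        W=T@np.array(d["tool_from_camera"])
    else:
        C=np.eye(4); C[:3,:3]=cv2.Rodrigues(np.array(d["rvec"],float))[0]; C[:3,3]=np.ravel(d["tvec"]); W=np.linalg.inv(C)
    d["W"]=W
    z=d["depth"]; v,u=np.mgrid[:480,:640]
    P=np.stack([(u-d["cx"])/d["fx"]*z,(v-d["cy"])/d["fy"]*z,z],-1)
    d["P"]=P@W[:3,:3].T+W[:3,3]; d["P"][z==0]=np.nan
    return d
E
python3 - <<'E'
from h import *
for n in ("top","scene"):
    d=grab(n); cv2.imwrite(f"pics/{n}1.png",d["image"]); np.savez(f"{n}1.npz",P=d["P"],img=d["image"])
s=ctrl.sense(); print(s, ctrl.grip_point_offset)
E
```

```text
pics
{'time_s': 0.1, 'q': array([-1.38080116e+00,  4.86796274e-02,  9.77450376e-02,  1.62197836e+00,
        9.14133280e-06,  1.44303557e+00]), 'dq': array([-1.75303973e-03, -1.09431384e-03,  4.50792425e-03,  1.25376533e-03,
        2.60668593e-04,  5.80188178e-05]), 'joint_torque': array([ 2.81312801e-03, -3.39849293e+01,  3.20936322e+01,  1.58287073e-02,
       -8.49936850e-05, -3.70649730e-06]), 'eef_pos': array([ 0.16393537, -0.49817539,  0.23022792]), 'tcp_rot': array([-1.05793897e-03,  9.87404870e-01,  1.58210309e-01, -2.83578543e-05]), 'force': array([-0.27733219, -0.16252462,  0.26258648]), 'moment': array([ 0.02733428,  0.04095427, -0.01868154]), 'gripper_force': 0.0, 'opening': 0.08554421816387037} 0.0187
```

View pics/top1.png

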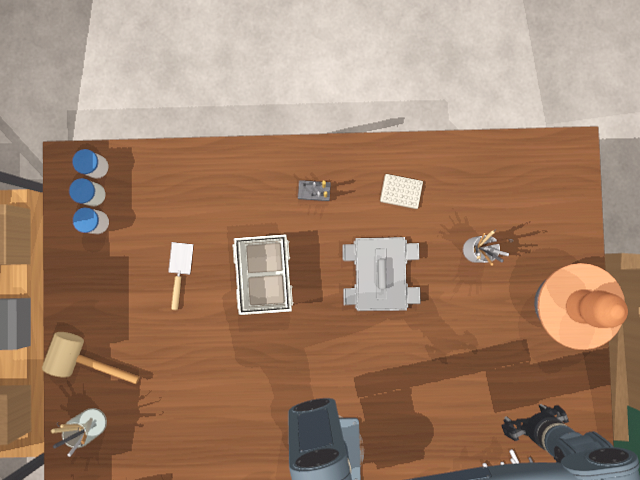

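View pics/scene1.png

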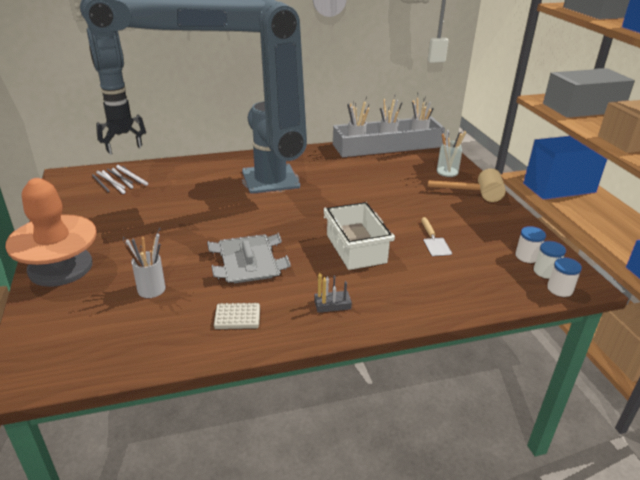

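The top view shows the tub around pixel (262,274), the lid around (381,274) with the grip bar along the image vertical, and the bystanders well clear of both. Next I'll fit the poses from depth.

```bash
python3 - <<'E'
from h import *
P=np.load("top1.npz")["P"]
def fit(u0,u1,v0,v1,z0,z1):
    p=P[v0:v1,u0:u1].reshape(-1,3); p=p[(p[:,2]>z0)&(p[:,2]<z1)]
    r=cv2.minAreaRect((p[:,:2]*1000).astype(np.float32)); return len(p),r,np.median(p[:,2])
print("tub",fit(225,300,225,325,.085,.125))
print("lid all",fit(335,435,225,325,.006,.08))
print("plate", fit(353,410,225,325,.012,.03))
print("bar",fit(370,395,240,310,.04,.08))
for n,b in dict(tin=(455,515,225,270),drill=(290,340,170,210),relief=(375,430,170,212),knife=(160,200,235,315)).items():
    print(n,fit(*b,.008 if n!="knife" else .003,.12))
for v in (252,296): print(np.round(P[v,336:428:3]*1000).astype(int).tolist())
print(P[274,381],P[200,350])
E
```

```text
tub (1352, ((532.8529663085938, 169.8470001220703), (215.87144470214844, 158.46153259277344), 2.914419174194336), np.float64(0.10311218420389989))
lid all (5265, ((520.6846313476562, -188.0890350341797), (298.2225036621094, 297.4446716308594), 88.53606414794922), np.float64(0.02268973045443823))
plate (3539, ((522.683837890625, -175.6376953125), (167.7470245361328, 280.9749450683594), 88.52934265136719), np.float64(0.022495882677865175))
bar (227, ((524.31103515625, -174.58641052246094), (21.423824310302734, 84.87626647949219), 89.39617919921875), np.float64(0.05440323062974728))
tin (767, ((595.5401000976562, -489.30218505859375), (177.3367156982422, 132.22421264648438), 88.58810424804688), np.float64(0.06712726516073086))
drill (676, ((782.1875610351562, 16.334434509277344), (148.2979278564453, 118.67449951171875), 88.5089340209961), np.float64(0.026198287272188092))
relief (1161, ((772.1602783203125, -247.80963134765625), (162.5121307373047, 124.62110137939453), 88.5671157836914), np.float64(0.019111283297381654))
knife (1512, ((535.7144165039062, 429.83013916015625), (120.5693359
[... 608 characters left out ...]
2], [585, -306, 4], [585, -315, 4]]
[[459, -41, 2], [459, -50, 1], [459, -59, 4], [460, -66, 34], [460, -75, 26], [460, -84, 28], [459, -93, 26], [459, -102, 27], [459, -111, 28], [458, -120, 20], [458, -129, 26], [458, -138, 26], [458, -147, 25], [458, -156, 22], [457, -164, 25], [457, -173, 25], [456, -183, 14], [457, -192, 19], [457, -200, 24], [456, -209, 20], [456, -218, 23], [455, -228, 16], [455, -236, 19], [456, -244, 27], [455, -254, 23], [455, -262, 24], [455, -271, 28], [455, -278, 35], [455, -288, 32], [453, -302, 3], [453, -311, 0]]
[ 0.52302589 -0.17151606  0.05875736] [ 7.48529026e-01 -9.06547134e-02 -1.32854840e-04]<stdin>:12: RuntimeWarning: invalid value encountered in cast
```

```bash
cat >> h.py <<'E'
def plan(pos,xdir_yaw,n,tilt=None,rot=None):
    """pos: TCP; tool x horizontally at yaw (deg), z down; prints the row to repeat n times"""
    s=ctrl.sense(); r0=Rt()
    r1=R.from_euler('Z',xdir_yaw,degrees=True)*R.from_euler('X',180,degrees=True) if rot is None else rot
    w=(r0.inv()*r1).as_rotvec(); st=R.from_rotvec(w/n)
    M=np.zeros((3,3)); Q=R.identity()
    for k in range(n): M+=Q.as_matrix(); Q=Q*st
    sh=np.linalg.solve(M,r0.inv().apply(np.array(pos)-s["eef_pos"]))
    print(n,"x",np.round(sh,5).tolist(),np.round(np.degrees(w)/n,3).tolist(),"|sh|",round(np.linalg.norm(sh)*1000,1),"deg",round(np.degrees(np.linalg.norm(w))/n,2))
def st():
    s=ctrl.sense(); r=Rt(); x=r.as_matrix()[:,0]
    print("t",round(s["time_s"],2),"pos",np.round(s["eef_pos"],4),"yaw",round(np.degrees(np.arctan2(x[1],x[0])),2),"z",np.round(r.as_matrix()[:,2],3),"F",np.round(s["force"],1),"op",round(s["opening"],4),"gf",s["gripper_force"])
E
python3 - <<'E'
from h import *
st(); print(np.round(ctrl.get_image("wrist")["tool_from_camera"],3))
plan([.5,-.175,.25],0,14)
plan([.48,-.175,.25],0,14)
E
```

```text
t 0.1 pos [ 0.1639 -0.4982  0.2302] yaw 18.21 z [-0.     0.002 -1.   ] F [-0.3 -0.2  0.3] op 0.0855 gf 0.0
[[-0.001 -0.966 -0.26   0.065]
 [ 1.    -0.    -0.001 -0.   ]
 [ 0.001 -0.26   0.966 -0.142]
 [ 0.     0.     0.     1.   ]]
14 x [0.02768, -0.01877, -0.00138] [-0.008, 0.0, 1.301] |sh| 33.5 deg 1.3
14 x [0.02627, -0.01901, -0.00138] [-0.008, 0.0, 1.301] |sh| 32.5 deg 1.3
```

Request:
apply_moves --steps '[[[0.0285,-0.0187,-0.0014],[0,0,1.3]],[[0.0285,-0.0187,-0.0014],[0,0,1.3]],[[0.0285,-0.0187,-0.0014],[0,0,1.3]],[[0.0285,-0.0187,-0.0014],[0,0,1.3]],[[0.0285,-0.0187,-0.0014],[0,0,1.3]],[[0.0285,-0.0187,-0.0014],[0,0,1.3]],[[0.0285,-0.0187,-0.0014],[0,0,1.3]],[[0.0285,-0.0187,-0.0014],[0,0,1.3]],[[0.0285,-0.0187,-0.0014],[0,0,1.3]],[[0.0285,-0.0187,-0.0014],[0,0,1.3]],[[0.0285,-0.0187,-0.0014],[0,0,1.3]],[[0.0285,-0.0187,-0.0014],[0,0,1.3]],[[0.0285,-0.0187,-0.0014],[0,0,1.3]],[[0.0285,-0.0187,-0.0014],[0,0,1.3]],[[0,0,0],[0,0,0]],[[0,0,0],[0,0,0]]]' --hand 0.2

```text
time_s: 1.48
eef_pos: [0.5121, -0.1731, 0.2499]
tcp_rot: [-0.0, 1.0, 0.002, -0.001]
force: [-1.5, -0.5, -0.0]
opening: 0.0513
gripper_force: 0.0
```

```bash
python3 - <<'E'
from h import *
st(); d=grab("wrist"); cv2.imwrite("pics/w1.png",d["image"]); np.savez("w1.npz",P=d["P"],W=d["W"],K=[d["fx"],d["fy"],d["cx"],d["cy"]])
E
```

```text
t 1.48 pos [ 0.5121 -0.1731  0.2499] yaw 0.21 z [-0.002  0.001 -1.   ] F [-1.5 -0.5 -0. ] op 0.0513 gf 0.0
```

View pics/w1.png

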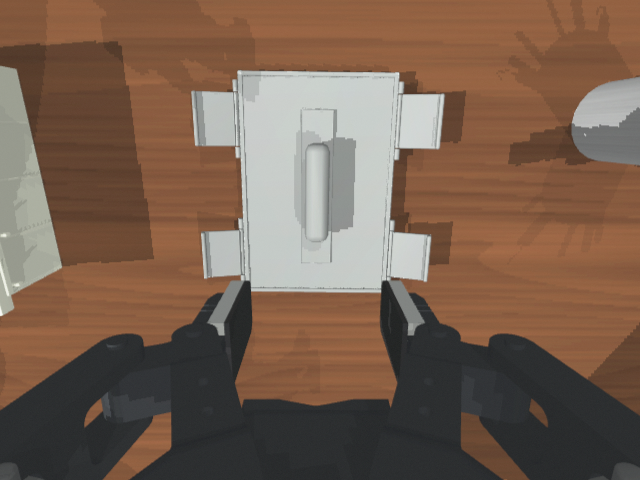

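The wrist view shows the lid whole: plate corners near (238,72), (398,74), (390,291) and (249,290), the bar from (317,144) to (316,241), and the four clips out level.

```bash
cat >> h.py <<'E'
def ray(W,K,uv,z):
    o=[]
    for u,v in uv:
        r=W[:3,:3]@np.array([(u-K[2])/K[0],(v-K[3])/K[1],1]); c=W[:3,3]; o.append(c+r*(z-c[2])/r[2])
    return np.array(o)
E
python3 - <<'E'
from h import *
f=np.load("w1.npz"); W,K=f["W"],f["K"]
c=ray(W,K,[(238,72),(398,74),(390,291),(249,290)],.02)[:,:2]; print(c*1000,c.mean(0))
print([np.linalg.norm(c[i]-c[i-1]) for i in range(4)])
for a,b in((3,0),(2,1)): e=c[b]-c[a]; print(np.degrees(np.arctan2(e[1],e[0])))
print(ray(W,K,[(317,144),(316,241)],.05))
# clip ends and heights
for b in [(404,98,436,146),(194,96,232,144),(206,236,236,274),(398,236,426,276)]:
    p=f["P"][b[1]:b[3],b[0]:b[2]].reshape(-1,3); print(np.round(np.nanmedian(p,0),4))
plan([.522,-.1745,.12],0,5)
E
```

```text
[[ 627.91509639 -102.05294174]
 [ 626.64759848 -247.04302003]
 [ 414.20630551 -251.27720193]
 [ 414.81103281 -102.92339132]] [ 0.52089501 -0.17582414]
[np.float64(0.21310584129800522), np.float64(0.14499561839111383), np.float64(0.2124834846716493), np.float64(0.14835504311828634)]
0.23403030904252234
1.1418149127438915
[[ 0.56562943 -0.17379139  0.05      ]
 [ 0.47748016 -0.17320954  0.05      ]]
[ 0.5856 -0.2677  0.0274]
[ 0.5861 -0.078   0.027 ]
[ 0.4564 -0.0773  0.0271]
[ 0.4563 -0.2689  0.0282]
5 x [0.00216, 0.00011, 0.02603] [-0.003, 0.02, 0.021] |sh| 26.1 deg 0.03
```

Request:
apply_moves --steps '[[[0.0016,0.0002,0.033],[0,0,0]],[[0.0016,0,0.033],[0,0,0]],[[0.0016,0,0.033],[0,0,0]],[[0.0016,0,0.033],[0,0,0]],[[0.0016,0,0.033],[0,0,0]],[[0.0016,0,0.033],[0,0,0]],[[0,0,0.015],[0,0,0]],[[0,0,0.01],[0,0,0]],[[0,0,0],[0,0,0]],[[0,0,0],[0,0,0]]]'

```text
time_s: 2.37
eef_pos: [0.5206, -0.1754, 0.0284]
tcp_rot: [0.0, 1.0, -0.001, 0.0]
force: [0.2, -0.1, 0.9]
opening: 0.0512
gripper_force: 0.0
```

Request:
apply_moves --steps '[[[0,0,0],[0,0,0]],[[0,0,0],[0,0,0]],[[0,0,0],[0,0,0]],[[0,0,0],[0,0,0]]]' --hand -1

```text
time_s: 2.7
eef_pos: [0.5228, -0.175, 0.0306]
tcp_rot: [0.001, 1.0, 0.0, 0.002]
force: [-0.1, 2.1, 6.6]
opening: 0.021
gripper_force: 62.1
```

Request:
apply_moves --steps '[[[0,0,0],[0,0,0]],[[0,0,0],[0,0,0]],[[0,0,-0.03],[0,0,0]],[[0,0,-0.04],[0,0,0]],[[0,0,-0.04],[0,0,0]],[[0,-0.025,-0.033],[0,0,0]],[[0,-0.035,-0.022],[0,0,0]],[[0,-0.035,-0.022],[0,0,0]],[[0,-0.035,-0.022],[0,0,0]],[[0,-0.035,-0.022],[0,0,0]],[[0,-0.035,-0.022],[0,0,0]],[[0,-0.035,-0.022],[0,0,0]],[[0,-0.035,-0.022],[0,0,0]],[[0,-0.035,0],[0,0,0]],[[0,-0.04,0],[0,0,0]],[[0,0,0],[0,0,0]],[[0,0,0],[0,0,0]],[[0,0,0],[0,0,0]]]' --hand 0.2

```text
time_s: 4.2
eef_pos: [0.5208, 0.1189, 0.3258]
tcp_rot: [-0.021, 0.999, 0.038, -0.002]
force: [0.5, 0.5, 0.1]
opening: 0.0516
gripper_force: 0.0
```

```bash
python3 - <<'E'
from h import *
st(); d=grab("wrist"); cv2.imwrite("pics/w2.png",d["image"]); np.savez("w2.npz",P=d["P"],W=d["W"],K=[d["fx"],d["fy"],d["cx"],d["cy"]])
E
```

```text
t 4.2 pos [0.5208 0.1189 0.3258] yaw 4.31 z [-0.005  0.041 -0.999] F [0.5 0.5 0.1] op 0.0516 gf 0.0
```

View pics/w2.png

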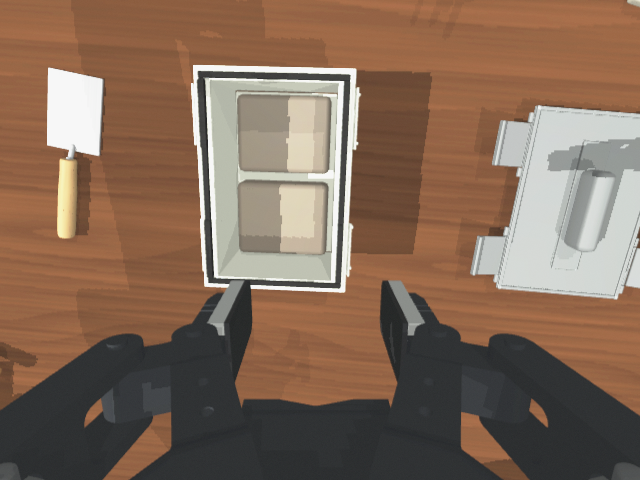

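The tub is in full view: outer rim corners near (193,67), (356,69), (345,291) and (206,286). The lid is on the right with its plate's left edge running (538,106)–(497,288).

```bash
python3 - <<'E'
from h import *
f=np.load("w2.npz"); W,K=f["W"],f["K"]; img=cv2.imread("pics/w2.png")
for nm,px,z in (("rim",[(193,67),(356,69),(345,291),(206,286)],.1),("seal",[(203,76),(348,78),(338,283),(213,278)],.106)):
    c=ray(W,K,px,z)[:,:2]; print(nm,(c*1000).round(1).tolist(),c.mean(0))
    print(np.round([np.linalg.norm(c[i]-c[i-1]) for i in range(4)],4))
    for a,b in((3,0),(2,1)): e=c[b]-c[a]; print(np.degrees(np.arctan2(e[1],e[0])))
c=ray(W,K,[(538,106),(497,288)],.02)[:,:2]; e=c[0]-c[1]; print("lid left edge",c,np.degrees(np.arctan2(e[1],e[0])))
print("lid bar ends top",ray(W,K,[(600,172),(582,249)],.05))
# sub-pixel dark seal mask
g=cv2.cvtColor(img,cv2.COLOR_BGR2GRAY); m=np.zeros_like(g); m[60:296,190:360]=(g[60:296,190:360]<60)
n,l,s,_=cv2.connectedComponentsWithStats(m); k=1+np.argmax(s[1:,4]); v,u=np.where(l==k); print(s[k])
q=ray(W,K,np.c_[u,v],.106)[:,:2]; r=cv2.minAreaRect((q*1000).astype(np.float32)); print("seal rect",r)
plan([.52,.17,.33],0,4)
E
```

```text
rim [[631.9, 248.3], [640.3, 101.5], [426.8, 91.0], [418.9, 236.7]] [0.52944229 0.16938885]
[0.2133 0.1471 0.2138 0.1459]
3.10992684435147
2.7972107386963385
seal [[624.3, 237.2], [631.6, 108.0], [437.4, 99.4], [431.1, 227.5]] [0.53110491 0.16802863]
[0.1934 0.1294 0.1943 0.1283]
2.873662536778847
2.547464227920735
lid left edge [[ 0.62834508 -0.10320914]
 [ 0.4135457  -0.10143301]] -0.4737554084332482
lid bar ends top [[ 0.56489535 -0.16691408  0.05      ]
 [ 0.47979759 -0.1698967   0.05      ]]
[199  76  15 203 313]
seal rect ((527.6658325195312, 232.8452606201172), (193.39060974121094, 4.441155910491943), 3.424696922302246)
4 x [0.0004, -0.01285, -0.00071] [-0.597, 0.045, 1.069] |sh| 12.9 deg 1.22
```

```bash
python3 - <<'E'
from h import *
plan([.5215,-.1748,.15],0,13)
E
```

```text
13 x [-0.00083, 0.02287, 0.01301] [-0.184, 0.014, 0.329] |sh| 26.3 deg 0.38
```

Request:
apply_moves --steps '[[[-0.0008,0.0229,0.013],[-0.18,0.014,0.33]],[[-0.0008,0.0229,0.013],[-0.18,0.014,0.33]],[[-0.0008,0.0229,0.013],[-0.18,0.014,0.33]],[[-0.0008,0.0229,0.013],[-0.18,0.014,0.33]],[[-0.0008,0.0229,0.013],[-0.18,0.014,0.33]],[[-0.0008,0.0229,0.013],[-0.18,0.014,0.33]],[[-0.0008,0.0229,0.013],[-0.18,0.014,0.33]],[[-0.0008,0.0229,0.013],[-0.18,0.014,0.33]],[[-0.0008,0.0229,0.013],[-0.18,0.014,0.33]],[[-0.0008,0.0229,0.013],[-0.18,0.014,0.33]],[[-0.0008,0.0229,0.013],[-0.18,0.014,0.33]],[[-0.0008,0.0229,0.013],[-0.18,0.014,0.33]],[[-0.0008,0.0229,0.013],[-0.18,0.014,0.33]],[[0,0,0],[0,0,0]],[[0,0,0],[0,0,0]]]'

```text
time_s: 5.5
eef_pos: [0.5208, -0.1755, 0.1487]
tcp_rot: [-0.002, 1.0, -0.002, -0.001]
force: [0.5, -0.3, 0.6]
opening: 0.051
gripper_force: 0.0
```

```bash
python3 - <<'E'
from h import *
st(); plan([.5215,-.1748,.0285],0,5)
E
```

```text
t 5.5 pos [ 0.5208 -0.1755  0.1487] yaw -0.18 z [-0.002  0.003 -1.   ] F [ 0.5 -0.3  0.6] op 0.051 gf 0.0
5 x [0.00018, -0.0001, 0.02404] [-0.037, 0.026, -0.036] |sh| 24.0 deg 0.06
```

Request:
apply_moves --steps '[[[0.0002,-0.0002,0.026],[0,0,0]],[[0.0002,-0.0002,0.026],[0,0,0]],[[0.0002,-0.0002,0.026],[0,0,0]],[[0,0,0.026],[0,0,0]],[[0,0,0.0135],[0,0,0]],[[0,0,0],[0,0,0]],[[0,0,0],[0,0,0]]]'

```text
time_s: 6.08
eef_pos: [0.5227, -0.1727, 0.0328]
tcp_rot: [-0.001, 1.0, 0.001, -0.0]
force: [-1.0, 0.1, 0.2]
opening: 0.0516
gripper_force: 0.0
```

Request:
apply_moves --steps '[[[0,0,0],[0,0,0]],[[0,0,0],[0,0,0]],[[0,0,0],[0,0,0]],[[0,0,0],[0,0,0]],[[0,0,0],[0,0,0]]]' --hand -1

```text
time_s: 6.5
eef_pos: [0.5251, -0.1744, 0.0356]
tcp_rot: [0.0, 1.0, 0.0, 0.003]
force: [-0.8, 0.1, 6.4]
opening: 0.0207
gripper_force: 62.5
```

```bash
python3 - <<'E'
from h import *
st(); plan([.5215,-.1748,.17],0,5)
E
```

```text
t 6.5 pos [ 0.5251 -0.1744  0.0356] yaw 0.04 z [ 0.005 -0.001 -1.   ] F [-0.8  0.1  6.4] op 0.0207 gf 62.47510313987732
5 x [-0.00062, 8e-05, -0.02687] [0.007, -0.061, 0.008] |sh| 26.9 deg 0.06
```

Request:
apply_moves --steps '[[[0,0,-0.012],[0,0,0]],[[0,0,-0.025],[0,0,0]],[[0,0,-0.03],[0,0,0]],[[0,0,-0.03],[0,0,0]],[[0,0,-0.03],[0,0,0]],[[0,0,-0.025],[0,0,0]],[[0,0,0],[0,0,0]],[[0,0,0],[0,0,0]]]'

```text
time_s: 7.17
eef_pos: [0.5238, -0.1739, 0.1859]
tcp_rot: [-0.0, 1.0, 0.0, 0.002]
force: [0.3, -0.2, -6.1]
opening: 0.0204
gripper_force: 61.1
```

```bash
python3 - <<'E'
from h import *
st(); plan([.5308,.169,.185],2.9,14); plan([.5308,.169,.185],2.9,17)
d=grab("scene"); cv2.imwrite("pics/s2.png",cv2.resize(d["image"][200:330,150:450],(800,347)))
E
```

```text
t 7.17 pos [ 0.5238 -0.1739  0.1859] yaw 0.04 z [ 0.003  0.001 -1.   ] F [ 0.3 -0.2 -6.1] op 0.0204 gf 61.129571199417114
14 x [0.00109, -0.02448, 8e-05] [-0.003, -0.014, -0.204] |sh| 24.5 deg 0.2
17 x [0.0009, -0.02016, 6e-05] [-0.003, -0.011, -0.168] |sh| 20.2 deg 0.17
```

View pics/s2.png

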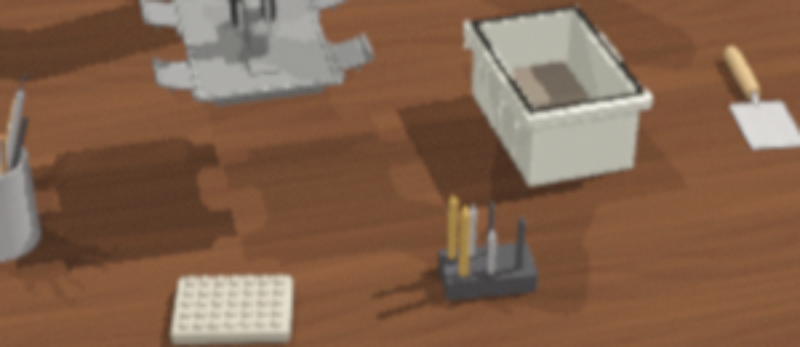

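```bash
python3 - <<'E'
from h import *
for i in range(4): d=grab("wrist"); st()
cv2.imwrite("pics/w3.png",d["image"])
E
```

```text
t 7.27 pos [ 0.5217 -0.173   0.1821] yaw 0.04 z [-0.003  0.004 -1.   ] F [-0.1  0.9 -5.4] op 0.0204 gf 61.069815158843994
t 7.32 pos [ 0.5213 -0.1728  0.1815] yaw 0.04 z [-0.004  0.004 -1.   ] F [-0.4  0.5 -6.1] op 0.0206 gf 61.064229011535645
t 7.37 pos [ 0.5213 -0.1728  0.1814] yaw 0.04 z [-0.005  0.004 -1.   ] F [-1.1  0.1 -5.4] op 0.0204 gf 61.06336712837219
t 7.42 pos [ 0.5214 -0.1729  0.1817] yaw 0.04 z [-0.004  0.004 -1.   ] F [-0.5 -0.3 -4.9] op 0.0208 gf 61.064783334732056
```

View pics/w3.png

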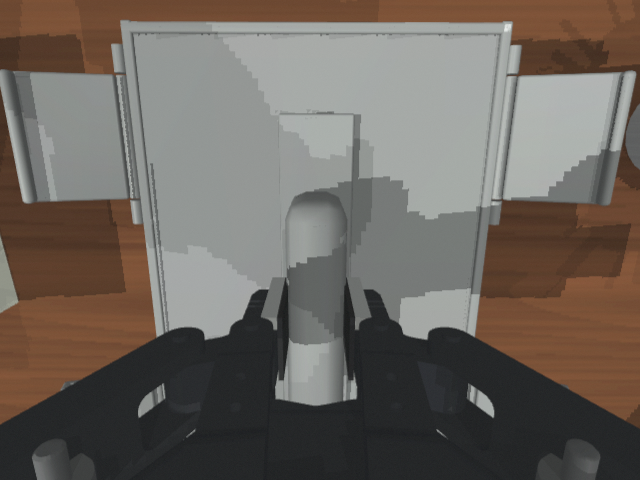

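The lid is held square. Its front plate corners are at (122,22) and (511,23), and the far clips sit symmetrically on each side.

```bash
python3 - <<'E'
from h import *
d=grab("wrist"); T=np.array(d["tool_from_camera"]); K=[d["fx"],d["fy"],d["cx"],d["cy"]]
for z in (.010,.013,.016,.019): # plate top beyond TCP along tool z
    p=ray(T,K,[(122,22),(511,23),(156,330),(474,330)],z); print(z,np.round(p*1000,1).tolist())
W=d["W"]; f=np.load("w1.npz")
E
```

```text
0.01 [[102.6, -69.6, 10.0], [102.2, 70.1, 10.0], [-20.3, -70.9, 10.0], [-20.4, 70.0, 10.0]]
0.013 [[103.4, -71.0, 13.0], [102.9, 71.5, 13.0], [-22.0, -72.3, 13.0], [-22.0, 71.4, 13.0]]
0.016 [[104.1, -72.4, 16.0], [103.7, 72.9, 16.0], [-23.7, -73.7, 16.0], [-23.7, 72.8, 16.0]]
0.019 [[104.9, -73.7, 19.0], [104.4, 74.3, 19.0], [-25.4, -75.0, 19.0], [-25.4, 74.1, 19.0]]
```

Request:
apply_moves --steps '[[[0.001,-0.012,0],[0,0,-0.17]],[[0.001,-0.0201,0],[0,0,-0.17]],[[0.001,-0.0201,0],[0,0,-0.17]],[[0.001,-0.0201,0],[0,0,-0.17]],[[0.001,-0.0201,0],[0,0,-0.17]],[[0.001,-0.0201,0],[0,0,-0.17]],[[0.001,-0.0201,0],[0,0,-0.17]],[[0.001,-0.0201,0],[0,0,-0.17]],[[0.001,-0.0201,0],[0,0,-0.17]],[[0.001,-0.0201,0],[0,0,-0.17]],[[0.001,-0.0201,0],[0,0,-0.17]],[[0.001,-0.0201,0],[0,0,-0.17]],[[0.001,-0.0201,0],[0,0,-0.17]],[[0.001,-0.0201,0],[0,0,-0.17]],[[0.001,-0.0201,0],[0,0,-0.17]],[[0.001,-0.0201,0],[0,0,-0.17]],[[0.001,-0.0201,0],[0,0,-0.18]],[[0,-0.008,0],[0,0,0]],[[0,0,0],[0,0,0]],[[0,0,0],[0,0,0]]]'

```text
time_s: 9.13
eef_pos: [0.5325, 0.1325, 0.1864]
tcp_rot: [-0.015, 0.999, 0.052, -0.0]
force: [0.4, 0.0, -4.9]
opening: 0.0206
gripper_force: 61.0
```

```bash
python3 - <<'E'
from h import *
for i in range(3): d=grab("scene"); t=grab("top"); st()
plan([.531,.169,.148],2.9,3)
a=cv2.resize(d["image"][190:290,300:420],(480,400),interpolation=cv2.INTER_CUBIC); b=cv2.resize(t["image"][225:325,215:295],(320,400),interpolation=cv2.INTER_CUBIC)
cv2.imwrite("pics/s3.png",np.hstack([a,b]))
E
```

```text
t 9.23 pos [0.5325 0.1322 0.1864] yaw 5.97 z [-0.002  0.031 -1.   ] F [ 0.7  0.7 -4.3] op 0.0207 gf 61.00208044052124
t 9.33 pos [0.5325 0.1322 0.1864] yaw 5.96 z [-0.002  0.031 -1.   ] F [ 0.5 -0.3 -4.9] op 0.0204 gf 61.001551151275635
t 9.43 pos [0.5325 0.1323 0.1864] yaw 5.98 z [-0.002  0.031 -1.   ] F [ 0.7  1.2 -5.2] op 0.0207 gf 61.00169777870178
3 x [0.00056, -0.01195, 0.01307] [-0.594, -0.004, 1.025] |sh| 17.7 deg 1.18
```

View pics/s3.png

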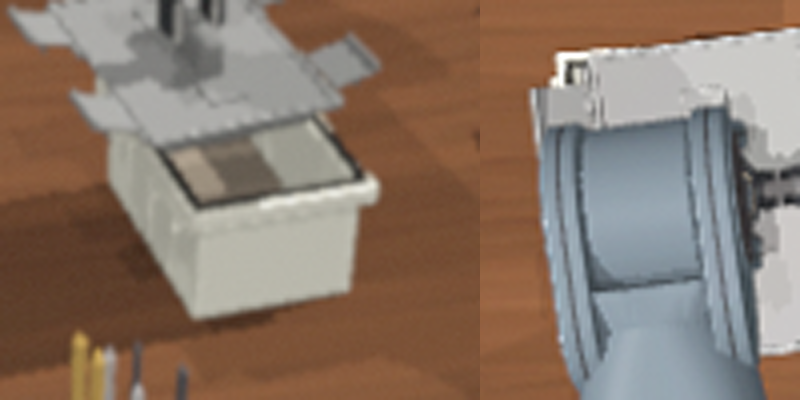

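The lid is still about 37 mm short of the tub in y, so I'll close the gap slowly.

```bash
python3 - <<'E'
from h import *
plan([.531,.169,.165],2.9,7)
print(np.round(ctrl.sense()["q"],3))
E
```

```text
7 x [0.00021, -0.00518, 0.00316] [-0.254, -0.002, 0.439] |sh| 6.1 deg 0.51
[0.103 0.099 0.064 1.535 0.031 3.141]
```

The last joint is at its limit (q6 = 3.14), which is why those rows fell short. The lid fits either way round, so I'll turn it half a turn.

Request:
apply_moves --steps '[[[0,0,0],[0,0,-3]],[[0,0,0],[0,0,-6.8]],[[0,0,0],[0,0,-6.8]],[[0,0,0],[0,0,-6.8]],[[0,0,0],[0,0,-6.8]],[[0,0,0],[0,0,-6.8]],[[0,0,0],[0,0,-6.8]],[[0,0,0],[0,0,-6.8]],[[0,0,0],[0,0,-6.8]],[[0,0,0],[0,0,-6.8]],[[0,0,0],[0,0,-6.8]],[[0,0,0],[0,0,-6.8]],[[0,0,0],[0,0,-6.8]],[[0,0,0],[0,0,-6.8]],[[0,0,0],[0,0,-6.8]],[[0,0,0],[0,0,-6.8]],[[0,0,0],[0,0,-6.8]],[[0,0,0],[0,0,-6.8]],[[0,0,0],[0,0,-6.8]],[[0,0,0],[0,0,-6.8]]]'

```text
time_s: 11.1
eef_pos: [0.5324, 0.1326, 0.1864]
tcp_rot: [-0.007, 0.354, 0.935, 0.014]
force: [1.0, -0.0, -4.7]
opening: 0.0206
gripper_force: 61.1
```

```bash
python3 - <<'E'
from h import *
st(); plan([.531,.169,.165],182.9,9)
E
```

```text
t 11.1 pos [0.5324 0.1326 0.1864] yaw 138.55 z [-0.002  0.031 -1.   ] F [ 1.  -0.  -4.7] op 0.0206 gf 61.06955051422119
9 x [0.00167, 0.00376, 0.00245] [0.187, -0.081, -4.929] |sh| 4.8 deg 4.93
```

Request:
apply_moves --steps '[[[0.0019,0.0038,0.0016],[0.19,-0.08,-4.93]],[[0.0019,0.0038,0.0016],[0.19,-0.08,-4.93]],[[0.0019,0.0038,0.0016],[0.19,-0.08,-4.93]],[[0.0019,0.0038,0.0016],[0.19,-0.08,-4.93]],[[0.0019,0.0038,0.0016],[0.19,-0.08,-4.93]],[[0.0019,0.0038,0.0016],[0.19,-0.08,-4.93]],[[0.0019,0.0038,0.0016],[0.19,-0.08,-4.93]],[[0.0019,0.0038,0.0016],[0.19,-0.08,-4.93]],[[0.0019,0.0038,0.0016],[0.19,-0.08,-4.93]],[[0,0,0],[0,0,0]],[[0,0,0],[0,0,0]],[[0,0,0],[0,0,0]]]'

```text
time_s: 12.1
eef_pos: [0.5296, 0.17, 0.1728]
tcp_rot: [-0.0, -0.022, 1.0, -0.0]
force: [0.3, -0.7, -5.4]
opening: 0.0208
gripper_force: 61.0
```

```bash
python3 - <<'E'
from h import *
d=grab("wrist");st(); plan([.529,.169,.155],182.9,4)
d=grab("wrist");d=grab("wrist");st(); plan([.529,.169,.145],182.9,4)
cv2.imwrite("pics/w4.png",d["image"])
E
```

```text
t 12.15 pos [0.5297 0.1699 0.1728] yaw -177.51 z [-0. -0. -1.] F [ 0.2 -0.8 -4.6] op 0.0207 gf 60.991119146347046
4 x [0.00017, -0.00023, 0.00445] [-0.006, -0.003, -0.102] |sh| 4.5 deg 0.1
t 12.25 pos [0.5297 0.17   0.1729] yaw -177.48 z [-0. -0. -1.] F [ 0.6  0.4 -5.3] op 0.0206 gf 60.99139094352722
4 x [0.00018, -0.00023, 0.00696] [-0.005, -0.001, -0.094] |sh| 7.0 deg 0.09
```

View pics/w4.png

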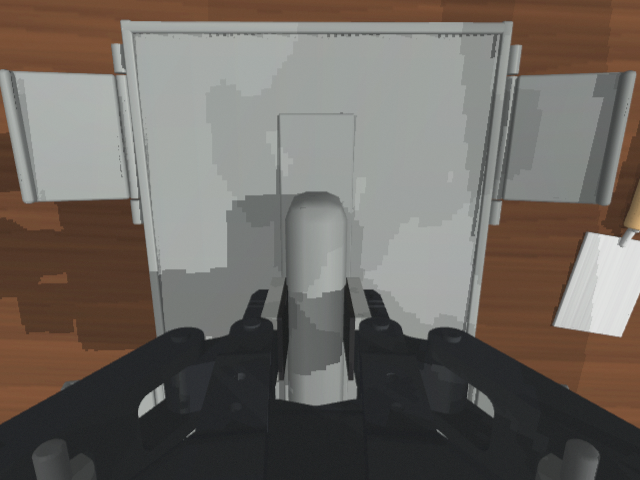

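The lid hides the tub from the wrist camera, so I'll lower by feel.

Request:
apply_moves --steps '[[[0.0002,-0.0002,0.006],[0,0,-0.1]],[[0.0002,-0.0002,0.006],[0,0,-0.1]],[[0.0002,-0.0002,0.006],[0,0,-0.1]],[[0,0,0.006],[0,0,-0.1]],[[0,0,0.003],[0,0,0]],[[0,0,0.003],[0,0,0]],[[0,0,0],[0,0,0]]]'

```text
time_s: 12.83
eef_pos: [0.5282, 0.1696, 0.1415]
tcp_rot: [-0.001, -0.026, 1.0, -0.0]
force: [-0.6, 0.2, -5.1]
opening: 0.0206
gripper_force: 61.1
```

Request:
apply_moves --steps '[[[0,0,0.002],[0,0,0]],[[0,0,0.002],[0,0,0]],[[0,0,0.001],[0,0,0]],[[0,0,0],[0,0,0]]]'

```text
time_s: 13.17
eef_pos: [0.5288, 0.1696, 0.1375]
tcp_rot: [-0.0, -0.026, 1.0, -0.0]
force: [0.0, 0.4, -5.0]
opening: 0.0209
gripper_force: 61.1
```

Request:
apply_moves --steps '[[[0,0,0.0015],[0,0,0]],[[0,0,0.0015],[0,0,0]],[[0,0,0],[0,0,0]]]'

```text
time_s: 13.42
eef_pos: [0.5287, 0.1696, 0.1343]
tcp_rot: [-0.0, -0.026, 1.0, -0.0]
force: [-0.1, -0.1, -4.6]
opening: 0.0205
gripper_force: 61.1
```

Request:
apply_moves --steps '[[[0,0,0.0015],[0,0,0]],[[0,0,0.0015],[0,0,0]],[[0,0,0],[0,0,0]]]'

```text
time_s: 13.67
eef_pos: [0.5286, 0.1696, 0.1312]
tcp_rot: [-0.001, -0.026, 1.0, -0.0]
force: [0.0, -0.4, -4.8]
opening: 0.0208
gripper_force: 61.1
```

Request:
apply_moves --steps '[[[0,0,0.0015],[0,0,0]],[[0,0,0.0015],[0,0,0]],[[0,0,0],[0,0,0]]]'

```text
time_s: 13.92
eef_pos: [0.5286, 0.1696, 0.1282]
tcp_rot: [-0.001, -0.026, 1.0, -0.0]
force: [-0.5, 0.3, -4.6]
opening: 0.0204
gripper_force: 61.1
```

Request:
apply_moves --steps '[[[0,0,0.0015],[0,0,0]],[[0,0,0.001],[0,0,0]],[[0,0,0],[0,0,0]]]'

```text
time_s: 14.17
eef_pos: [0.5288, 0.1696, 0.1259]
tcp_rot: [-0.0, -0.026, 1.0, -0.0]
force: [0.1, 0.2, -4.3]
opening: 0.0205
gripper_force: 61.1
```

Request:
apply_moves --steps '[[[0,0,0.001],[0,0,0]],[[0,0,0.001],[0,0,0]],[[0,0,0],[0,0,0]]]'

```text
time_s: 14.42
eef_pos: [0.5289, 0.1697, 0.1254]
tcp_rot: [0.0, -0.026, 1.0, -0.0]
force: [-2.9, -0.5, 0.9]
opening: 0.0208
gripper_force: 61.8
```

Request:
apply_moves --steps '[[[0,0,0.001],[0,0,0]],[[0,0,0.001],[0,0,0]],[[0,0,0],[0,0,0]]]'

```text
time_s: 14.67
eef_pos: [0.529, 0.1697, 0.1252]
tcp_rot: [0.001, -0.026, 1.0, -0.0]
force: [-4.9, -1.6, 8.3]
opening: 0.0206
gripper_force: 62.9
```

Contact came at TCP z ≈ 0.1255 with lid_grip near 0.127, so the lid is seated on the seal. I'll release, rise and look.

Request:
apply_moves --steps '[[[0,0,-0.001],[0,0,0]],[[0,0,0],[0,0,0]],[[0,0,0],[0,0,0]],[[0,0,-0.015],[0,0,0]],[[0,0,-0.03],[0,0,0]],[[0,0,-0.03],[0,0,0]],[[0,0,-0.03],[0,0,0]],[[0,0,-0.03],[0,0,0]],[[0,0,-0.03],[0,0,0]],[[0,0,0],[0,0,0]],[[0,0,0],[0,0,0]]]' --hand 0.2

```text
time_s: 15.58
eef_pos: [0.5306, 0.17, 0.2907]
tcp_rot: [0.003, -0.026, 1.0, 0.0]
force: [0.4, 0.3, -0.4]
opening: 0.0509
gripper_force: 0.0
```

```bash
python3 - <<'E'
from h import *
d=grab("wrist"); d=grab("wrist"); st(); s=grab("scene")
np.savez("w5.npz",P=d["P"],W=d["W"],K=[d["fx"],d["fy"],d["cx"],d["cy"]])
a=d["image"][0:360,60:580]; b=cv2.resize(s["image"][180:280,310:410],(280,280),interpolation=cv2.INTER_CUBIC)
o=np.zeros((360,800,3),np.uint8); o[:,:520]=a; o[:280,520:]=b; cv2.imwrite("pics/w5.png",o)
E
```

```text
t 15.68 pos [0.529  0.1697 0.2871] yaw -177.0 z [-0.001 -0.001 -1.   ] F [-0.1  0.3 -1.2] op 0.0512 gf 0.0
```

View pics/w5.png

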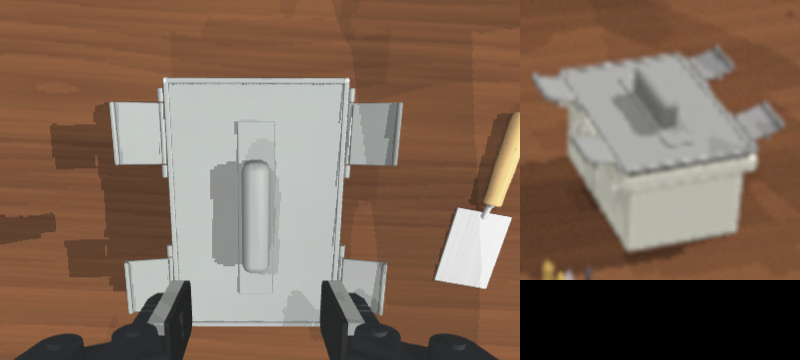

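The lid sits flat and square in the mouth with all four clips out level. Plate corners in the crop are (164,79), (349,79), (337,325) and (179,325).

```bash
python3 - <<'E'
from h import *
f=np.load("w5.npz"); W,K,P=f["W"],f["K"],f["P"]
c=ray(W,K,[(224,79),(409,79),(397,325),(239,325)],.110)[:,:2]; print((c*1000).round(1).tolist(),c.mean(0)); 
for a,b in((0,3),(1,2)): e=c[b]-c[a]; print(np.degrees(np.arctan2(e[1],e[0])))
print("bar",ray(W,K,[(316,160),(316,272)],.142).mean(0))
yaw=np.radians(2.9); Rz=np.array([[np.cos(yaw),-np.sin(yaw)],[np.sin(yaw),np.cos(yaw)]])
q=P.copy(); q[...,:2]=(q[...,:2]-[.5295,.1695])@Rz  # tub frame
q=q.reshape(-1,3); q=q[np.isfinite(q).all(1)]
for sx in(-1,1):
  for sy in(-1,1):
    m=(abs(q[:,0]-sx*.065)<.02)&(sy*q[:,1]>.076)&(sy*q[:,1]<.125)&(q[:,2]>.09)
    r=q[m]; 
    print(sx,sy,len(r),[(int(k),round(float(np.median(r[(abs(sy*r[:,1]*1000-k)<2.5)][:,2])),4)) for k in range(80,122,5) if (abs(sy*r[:,1]*1000-k)<2.5).sum()>5])
plan([.53,.17,.25],92.9,13)
E
```

```text
[[427.6, 92.8], [420.1, 237.7], [633.3, 251.2], [640.9, 104.4]] [0.53047862 0.17150045]
3.1348212426224324
3.6191264095426834
bar [0.5283674  0.17020585 0.142     ]
-1 -1 2621 [(80, 0.1131), (85, 0.1144), (90, 0.1155), (95, 0.1166), (100, 0.1178), (105, 0.119), (110, 0.1235)]
-1 1 2647 [(80, 0.1133), (85, 0.1148), (90, 0.1161), (95, 0.1175), (100, 0.1189), (105, 0.1204), (110, 0.1252)]
1 -1 1575 [(80, 0.113), (85, 0.1142), (90, 0.1153), (95, 0.1165), (100, 0.1177), (105, 0.1188), (110, 0.1231)]
1 1 1537 [(80, 0.1133), (85, 0.1147), (90, 0.1162), (95, 0.1176), (100, 0.1188), (105, 0.1202), (110, 0.125)]
13 x [-8e-05, 0.00011, 0.0028] [-0.013, -0.008, 6.931] |sh| 2.8 deg 6.93
```

```bash
cat >> h.py <<'E'
O=np.array([.5295,.170]); Y=3.0
_R=R.from_euler('z',Y,degrees=True)
def tp(x,y,z,n): # tub mm -> plan
    p=_R.apply([x/1e3,y/1e3,0]); plan([O[0]+p[0],O[1]+p[1],z/1e3],Y+90,n)
def tst():
    s=ctrl.sense(); p=s["eef_pos"]-[*O,0]; p=_R.inv().apply(p)*1000; F=_R.inv().apply(s["force"])
    print("t",round(s["time_s"],2),"tub mm",p.round(1),"F tub",F.round(1))
E
python3 - <<'E'
from h import *
tp(-65,118,165,14); print(ctrl.sense()["q"].round(2))
E
```

```text
14 x [0.01003, 0.00363, 0.00868] [-0.012, -0.008, 6.429] |sh| 13.7 deg 6.43
[ 0.19  0.15  0.32  1.74 -0.    0.14]
```

Request:
apply_moves --steps '[[[0.01,0.0036,0.0087],[0,0,6.43]],[[0.01,0.0036,0.0087],[0,0,6.43]],[[0.01,0.0036,0.0087],[0,0,6.43]],[[0.01,0.0036,0.0087],[0,0,6.43]],[[0.01,0.0036,0.0087],[0,0,6.43]],[[0.01,0.0036,0.0087],[0,0,6.43]],[[0.01,0.0036,0.0087],[0,0,6.43]],[[0.01,0.0036,0.0087],[0,0,6.43]],[[0.01,0.0036,0.0087],[0,0,6.43]],[[0.01,0.0036,0.0087],[0,0,6.43]],[[0.01,0.0036,0.0087],[0,0,6.43]],[[0.01,0.0036,0.0087],[0,0,6.43]],[[0.01,0.0036,0.0087],[0,0,6.43]],[[0.01,0.0036,0.0087],[0,0,6.43]],[[0,0,0],[0,0,0]],[[0,0,0],[0,0,0]]]' --hand -1

```text
time_s: 17.07
eef_pos: [0.4574, 0.2835, 0.1639]
tcp_rot: [-0.001, 0.687, 0.727, -0.003]
force: [-0.7, 0.1, -0.3]
opening: -0.0
gripper_force: 0.0
```

```bash
python3 - <<'E'
from h import *
st();tst(); tp(-65,118,135,3)
E
```

```text
t 17.07 pos [0.4574 0.2835 0.1639] yaw 93.2 z [-0.005 -0.003 -1.   ] F [-0.7  0.1 -0.3] op -0.0 gf 0.0
t 17.07 tub mm [-66.1 117.1 163.9] F tub [-0.7  0.1 -0.3]
3 x [0.00032, 0.00038, 0.00963] [-0.096, 0.048, 0.066] |sh| 9.6 deg 0.13
```

Request:
apply_moves --steps '[[[0.0005,0.0005,0.01],[0,0,0]],[[0.0004,0.0005,0.01],[0,0,0]],[[0,0,0.01],[0,0,0]],[[0,0,0.008],[0,0,0]],[[0,0,0.008],[0,0,0]]]'

```text
time_s: 17.48
eef_pos: [0.4596, 0.2845, 0.119]
tcp_rot: [-0.0, 0.688, 0.725, -0.001]
force: [-0.0, 0.2, 0.1]
opening: -0.0001
gripper_force: 0.1
```

Request:
apply_moves --steps '[[[0,0,0.008],[0,0,0]],[[0,0,0.008],[0,0,0]],[[0,0,0.006],[0,0,0]]]'

```text
time_s: 17.73
eef_pos: [0.4597, 0.2846, 0.0972]
tcp_rot: [-0.0, 0.688, 0.725, -0.001]
force: [-0.1, -0.2, 0.3]
opening: -0.0003
gripper_force: 0.2
```

Request:
apply_moves --steps '[[[0,0,0.005],[0,0,0]],[[0,0,0.004],[0,0,0]]]'

```text
time_s: 17.9
eef_pos: [0.4598, 0.2849, 0.0887]
tcp_rot: [-0.0, 0.688, 0.725, -0.0]
force: [-0.1, 0.6, 0.2]
opening: -0.0003
gripper_force: 0.1
```

Request:
apply_moves --steps '[[[0,0,0.004],[0,0,0]],[[0,0,0.004],[0,0,0]]]'

```text
time_s: 18.07
eef_pos: [0.4601, 0.2851, 0.0813]
tcp_rot: [0.0, 0.688, 0.725, 0.0]
force: [-0.8, 0.0, 0.5]
opening: 0.0
gripper_force: 0.1
```

```bash
python3 - <<'E'
from h import *
tst()
E
```

```text
t 18.07 tub mm [-63.2 118.6  81.3] F tub [-0.8  0.   0.5]
```

```bash
cat >> h.py <<'E'
def clip(sx,sy,d):
    q=d["P"].reshape(-1,3); q=q[np.isfinite(q).all(1)]-[*O,0]; q=_R.inv().apply(q)*1000
    best=[]
    for x0,x1 in ((-23,-17),(17,23)):
        m=(q[:,0]-sx*65>x0)&(q[:,0]-sx*65<x1)&(sy*q[:,1]>79)&(sy*q[:,1]<120)&(q[:,2]>50)&(q[:,2]<150); r=q[m]
        best.append([(int(k),round(float(np.median(r[abs(sy*r[:,1]-k)<1.5][:,2]))),int((abs(sy*r[:,1]-k)<1.5).sum())) for k in range(80,121,3) if (abs(sy*r[:,1]-k)<1.5).sum()>5])
    print(sx,sy,best)
E
python3 - <<'E'
from h import *
d=grab("wrist"); cv2.imwrite("pics/w6.png",d["image"]); clip(-1,1,d); clip(1,1,d)
E
```

```text
-1 1 [[(107, 85, 47), (119, 138, 27)], [(107, 84, 26)]]
1 1 [[(80, 88, 126), (83, 80, 10), (86, 115, 25), (89, 115, 81), (92, 116, 60), (95, 116, 42), (98, 107, 65), (101, 108, 10)], []]
```

The clip has folded to about 0.85 rad, with the lip at out = 31 and z = 85. I'll go a little lower and press in.

Request:
apply_moves --steps '[[[0,0,0.004],[0,0,0]],[[0,0,0.004],[0,0,0]],[[0,0,0],[0,0,0]]]'

```text
time_s: 18.37
eef_pos: [0.4595, 0.2848, 0.0724]
tcp_rot: [-0.0, 0.688, 0.725, -0.001]
force: [0.1, 0.3, -0.5]
opening: 0.0001
gripper_force: 0.2
```

Request:
apply_moves --steps '[[[-0.0015,0,0.0003],[0,0,0]],[[-0.0015,0,0.0003],[0,0,0]],[[0,0,0],[0,0,0]]]'

```text
time_s: 18.62
eef_pos: [0.4596, 0.2824, 0.0724]
tcp_rot: [-0.001, 0.688, 0.725, -0.0]
force: [-0.8, 2.0, -3.2]
opening: 0.0
gripper_force: 1.4
```

Request:
apply_moves --steps '[[[-0.001,0,0.0003],[0,0,0]],[[-0.001,0,0.0003],[0,0,0]],[[0,0,0],[0,0,0]]]'

```text
time_s: 18.87
eef_pos: [0.4604, 0.2795, 0.0723]
tcp_rot: [0.0, 0.689, 0.725, -0.0]
force: [-0.4, 1.5, -0.2]
opening: -0.0003
gripper_force: 0.5
```

Request:
apply_moves --steps '[[[-0.001,0,0.0003],[0,0,0]],[[-0.001,0,0.0003],[0,0,0]],[[0,0,0],[0,0,0]]]'

```text
time_s: 19.12
eef_pos: [0.4606, 0.2781, 0.0717]
tcp_rot: [-0.0, 0.689, 0.725, 0.0]
force: [0.0, 2.7, -1.4]
opening: -0.0002
gripper_force: 1.1
```

Request:
apply_moves --steps '[[[-0.001,0,0.0003],[0,0,0]],[[-0.001,0,0.0003],[0,0,0]],[[0,0,0],[0,0,0]]]'

```text
time_s: 19.37
eef_pos: [0.4606, 0.2767, 0.0708]
tcp_rot: [-0.001, 0.688, 0.725, 0.001]
force: [0.3, 4.6, -1.6]
opening: 0.0001
gripper_force: 2.5
```

```bash
python3 - <<'E'
from h import *
tst()
E
```

```text
t 19.37 tub mm [-63.2 110.2  70.8] F tub [ 0.5  4.6 -1.6]
```

Request:
apply_moves --steps '[[[-0.001,0,0.0003],[0,0,0]],[[-0.001,0,0.0003],[0,0,0]]]'

```text
time_s: 19.53
eef_pos: [0.4607, 0.2757, 0.0702]
tcp_rot: [-0.001, 0.688, 0.726, 0.001]
force: [1.4, 8.4, -5.5]
opening: 0.0001
gripper_force: 3.9
```

Request:
apply_moves --steps '[[[-0.001,0,0.0003],[0,0,0]],[[0,0,0],[0,0,0]]]'

```text
time_s: 19.7
eef_pos: [0.4607, 0.2751, 0.0697]
tcp_rot: [-0.002, 0.688, 0.726, 0.002]
force: [1.0, 8.1, -5.2]
opening: 0.0005
gripper_force: 4.0
```

```bash
python3 - <<'E'
from h import *
tst()
E
```

```text
t 19.7 tub mm [-63.3 108.5  69.7] F tub [ 1.4  8.1 -5.2]
```

Request:
apply_moves --steps '[[[-0.001,0,0.0003],[0,0,0]],[[0,0,0],[0,0,0]]]'

```text
time_s: 19.87
eef_pos: [0.4607, 0.2745, 0.0693]
tcp_rot: [-0.002, 0.688, 0.726, 0.002]
force: [2.0, 8.6, -5.7]
opening: 0.0003
gripper_force: 4.4
```

Request:
apply_moves --steps '[[[-0.001,0,0.0002],[0,0,0]],[[0,0,0],[0,0,0]]]'

```text
time_s: 20.03
eef_pos: [0.4607, 0.274, 0.0689]
tcp_rot: [-0.002, 0.688, 0.726, 0.002]
force: [1.2, 9.3, -6.8]
opening: -0.0001
gripper_force: 5.0
```

Request:
apply_moves --steps '[[[-0.001,0,0],[0,0,0]],[[0,0,0],[0,0,0]]]'

```text
time_s: 20.2
eef_pos: [0.4607, 0.2736, 0.0688]
tcp_rot: [-0.003, 0.688, 0.726, 0.003]
force: [2.1, 11.6, -7.3]
opening: 0.0
gripper_force: 5.7
```

Request:
apply_moves --steps '[[[-0.001,0,0],[0,0,0]],[[0,0,0],[0,0,0]]]'

```text
time_s: 20.37
eef_pos: [0.4607, 0.2731, 0.0686]
tcp_rot: [-0.003, 0.688, 0.726, 0.003]
force: [1.8, 13.2, -9.5]
opening: -0.0006
gripper_force: 6.4
```

```bash
python3 - <<'E'
from h import *
tst()
E
```

```text
t 20.37 tub mm [-63.3 106.6  68.6] F tub [ 2.4 13.1 -9.5]
```

Friction on the lip is wasting the push: the finger drags the lip upwards. I'll move down along the swing to relieve it.

Request:
apply_moves --steps '[[[0,0,0.0015],[0,0,0]],[[0,0,0.001],[0,0,0]]]'

```text
time_s: 20.53
eef_pos: [0.4609, 0.2722, 0.067]
tcp_rot: [-0.002, 0.688, 0.726, 0.002]
force: [0.2, 9.7, -2.7]
opening: -0.0
gripper_force: 4.7
```

```bash
python3 - <<'E'
from h import *
tst()
E
```

```text
t 20.53 tub mm [-63.2 105.6  67. ] F tub [ 0.7  9.7 -2.7]
```

Request:
apply_moves --steps '[[[-0.001,0,0.001],[0,0,0]],[[0,0,0],[0,0,0]]]'

```text
time_s: 20.7
eef_pos: [0.461, 0.2711, 0.0663]
tcp_rot: [-0.002, 0.688, 0.726, 0.002]
force: [0.3, 9.4, -3.1]
opening: -0.0001
gripper_force: 4.9
```

Request:
apply_moves --steps '[[[-0.001,0,0.0008],[0,0,0]],[[0,0,0],[0,0,0]]]'

```text
time_s: 20.87
eef_pos: [0.461, 0.2687, 0.0652]
tcp_rot: [-0.001, 0.688, 0.726, 0.001]
force: [0.7, 2.7, -2.6]
opening: -0.0003
gripper_force: 1.4
```

```bash
python3 - <<'E'
from h import *
tst()
E
```

```text
t 20.87 tub mm [-63.3 102.1  65.2] F tub [ 0.9  2.6 -2.6]
```

The force fell from about 9.4 to 2.7 N, which looks like a snap. I'll confirm it against the stop.

Request:
apply_moves --steps '[[[-0.001,0,0.0005],[0,0,0]],[[0,0,0],[0,0,0]]]'

```text
time_s: 21.03
eef_pos: [0.461, 0.2659, 0.0649]
tcp_rot: [0.0, 0.688, 0.725, -0.0]
force: [0.4, 3.5, -1.9]
opening: 0.0006
gripper_force: 1.5
```

Request:
apply_moves --steps '[[[-0.001,0,0.0003],[0,0,0]],[[0,0,0],[0,0,0]]]'

```text
time_s: 21.2
eef_pos: [0.461, 0.2657, 0.0648]
tcp_rot: [-0.001, 0.688, 0.725, 0.001]
force: [-0.4, 5.5, -1.1]
opening: 0.0001
gripper_force: 2.5
```

```bash
python3 - <<'E'
from h import *
tst()
E
```

```text
t 21.2 tub mm [-63.4  99.2  64.8] F tub [-0.1  5.5 -1.1]
```

Clip at (-x,+y) has snapped and bears on its stop. Next is the diagonal one at (+x,-y).

Request:
apply_moves --steps '[[[0.01,0,-0.001],[0,0,0]],[[0.015,0,-0.01],[0,0,0]],[[0,0,-0.03],[0,0,0]],[[0,0,-0.03],[0,0,0]],[[0,0,-0.03],[0,0,0]],[[-0.022,0.0118,0],[0,0,0]],[[-0.022,0.0118,0],[0,0,0]],[[-0.022,0.0118,0],[0,0,0]],[[-0.022,0.0118,0],[0,0,0]],[[-0.022,0.0118,0],[0,0,0]],[[-0.022,0.0118,0],[0,0,0]],[[-0.022,0.0118,0],[0,0,0]],[[-0.022,0.0118,0],[0,0,0]],[[-0.022,0.0118,0],[0,0,0]],[[-0.022,0.0118,0],[0,0,0]],[[-0.022,0.0118,0],[0,0,0]],[[0,0,0],[0,0,0]],[[0,0,0],[0,0,0]]]'

```text
time_s: 22.7
eef_pos: [0.6021, 0.0532, 0.1652]
tcp_rot: [0.0, 0.69, 0.724, -0.001]
force: [-0.8, -0.6, -0.7]
opening: -0.0001
gripper_force: 0.0
```

```bash
python3 - <<'E'
from h import *
d=grab("wrist");st();tst(); tp(65,-118,145,2); clip(1,-1,d); clip(-1,1,d)
E
```

```text
t 22.75 pos [0.6017 0.0544 0.1653] yaw 92.9 z [-0.002 -0.001 -1.   ] F [0.3 0.4 0.3] op 0.0001 gf 0.0
t 22.75 tub mm [  66.  -119.3  165.3] F tub [0.3 0.4 0.3]
2 x [0.00064, -0.0005, 0.01015] [-0.051, 0.038, -0.048] |sh| 10.2 deg 0.08
1 -1 [[(80, 113, 61), (83, 114, 73), (86, 115, 75), (89, 115, 72), (92, 116, 73), (95, 117, 73), (98, 117, 72), (101, 118, 69), (104, 119, 72), (107, 119, 70), (110, 123, 94), (113, 125, 30)], [(80, 114, 58), (83, 114, 68), (86, 115, 71), (89, 115, 69), (92, 116, 69), (95, 117, 72), (98, 118, 65), (101, 118, 67), (104, 119, 66), (107, 120, 67), (110, 124, 100), (113, 125, 35)]]
-1 1 [[], []]
```

Request:
apply_moves --steps '[[[0.0003,-0.0005,0.01],[0,0,0]],[[0,-0.0005,0.012],[0,0,0]],[[0,0,0.012],[0,0,0]],[[0,0,0.01],[0,0,0]],[[0,0,0.01],[0,0,0]],[[0,0,0.008],[0,0,0]],[[0,0,0.008],[0,0,0]]]'

```text
time_s: 23.33
eef_pos: [0.6003, 0.0557, 0.0941]
tcp_rot: [-0.001, 0.688, 0.725, -0.001]
force: [-0.3, -0.2, 1.7]
opening: -0.0
gripper_force: 0.3
```

Request:
apply_moves --steps '[[[0,0,0.006],[0,0,0]],[[0,0,0.005],[0,0,0]]]'

```text
time_s: 23.5
eef_pos: [0.6007, 0.0553, 0.0836]
tcp_rot: [-0.0, 0.688, 0.725, -0.001]
force: [-0.5, 0.2, 0.7]
opening: -0.0001
gripper_force: 0.1
```

Request:
apply_moves --steps '[[[0,0,0.005],[0,0,0]],[[0,0,0.005],[0,0,0]]]'

```text
time_s: 23.67
eef_pos: [0.6012, 0.0552, 0.0744]
tcp_rot: [0.0, 0.689, 0.725, -0.0]
force: [0.5, 0.4, 0.2]
opening: -0.0004
gripper_force: 0.0
```

```bash
python3 - <<'E'
from h import *
tst(); d=grab("wrist"); clip(1,-1,d)
E
```

```text
t 23.67 tub mm [  65.6 -118.4   74.4] F tub [0.5 0.4 0.2]
1 -1 [[(80, 108, 138), (83, 108, 142), (86, 104, 99), (89, 100, 88), (92, 95, 77), (95, 91, 70), (98, 87, 63), (101, 83, 90), (104, 84, 120), (107, 126, 282), (110, 125, 379), (113, 129, 126), (116, 130, 29)], [(80, 108, 127), (83, 108, 149), (86, 104, 123), (89, 100, 95), (92, 96, 88), (95, 92, 78), (98, 88, 64), (101, 83, 87), (104, 84, 137), (107, 126, 339), (110, 127, 367), (113, 129, 166), (116, 130, 53)]]
```

Request:
apply_moves --steps '[[[0.0015,0,0.0005],[0,0,0]],[[0.0015,0,0.0005],[0,0,0]],[[0.0015,0,0.0007],[0,0,0]]]'

```text
time_s: 23.97
eef_pos: [0.6007, 0.0595, 0.0727]
tcp_rot: [0.0, 0.689, 0.725, -0.0]
force: [-0.9, -0.6, -1.2]
opening: 0.0
gripper_force: 0.6
```

Request:
apply_moves --steps '[[[0.001,0,0.0006],[0,0,0]],[[0.001,0,0.0006],[0,0,0]]]'

```text
time_s: 24.13
eef_pos: [0.6007, 0.0618, 0.0719]
tcp_rot: [0.0, 0.688, 0.725, -0.0]
force: [0.7, -3.5, -1.1]
opening: 0.0002
gripper_force: 1.3
```

Request:
apply_moves --steps '[[[0.001,0,0.0006],[0,0,0]],[[0.001,0,0.0006],[0,0,0]]]'

```text
time_s: 24.3
eef_pos: [0.6005, 0.0632, 0.0705]
tcp_rot: [0.001, 0.689, 0.725, -0.001]
force: [-0.7, -3.2, -2.2]
opening: -0.0003
gripper_force: 1.7
```

```bash
python3 - <<'E'
from h import *
tst()
E
```

```text
t 24.3 tub mm [  65.4 -110.3   70.5] F tub [-0.8 -3.2 -2.2]
```

Request:
apply_moves --steps '[[[0.001,0,0.0008],[0,0,0]],[[0.001,0,0.0008],[0,0,0]]]'

```text
time_s: 24.47
eef_pos: [0.6004, 0.0652, 0.0687]
tcp_rot: [0.001, 0.689, 0.725, -0.001]
force: [0.5, -3.3, -0.0]
opening: -0.0
gripper_force: 2.2
```

Request:
apply_moves --steps '[[[0.001,0,0.0008],[0,0,0]],[[0.001,0,0.0008],[0,0,0]]]'

```text
time_s: 24.63
eef_pos: [0.6003, 0.067, 0.0673]
tcp_rot: [0.001, 0.689, 0.725, -0.001]
force: [0.7, -6.1, 0.2]
opening: 0.0003
gripper_force: 2.8
```

```bash
python3 - <<'E'
from h import *
tst()
E
```

```text
t 24.63 tub mm [  65.4 -106.6   67.3] F tub [ 0.3 -6.1  0.2]
```

Request:
apply_moves --steps '[[[0.001,0,0.0006],[0,0,0]],[[0.001,0,0.0006],[0,0,0]]]'

```text
time_s: 24.8
eef_pos: [0.6003, 0.0684, 0.0663]
tcp_rot: [0.001, 0.689, 0.725, -0.001]
force: [-0.1, -8.1, 0.8]
opening: 0.0003
gripper_force: 3.7
```

Request:
apply_moves --steps '[[[0.001,0,0.0006],[0,0,0]],[[0,0,0],[0,0,0]]]'

```text
time_s: 24.97
eef_pos: [0.6003, 0.069, 0.0659]
tcp_rot: [0.001, 0.689, 0.725, -0.001]
force: [-1.4, -6.9, 1.9]
opening: -0.0001
gripper_force: 3.6
```

Request:
apply_moves --steps '[[[0.001,0,0.0005],[0,0,0]],[[0,0,0],[0,0,0]]]'

```text
time_s: 25.13
eef_pos: [0.6002, 0.0699, 0.0654]
tcp_rot: [0.001, 0.689, 0.725, -0.002]
force: [-0.9, -7.6, 0.3]
opening: -0.0001
gripper_force: 3.7
```

```bash
python3 - <<'E'
from h import *
tst()
E
```

```text
t 25.13 tub mm [  65.4 -103.7   65.4] F tub [-1.3 -7.5  0.3]
```

Request:
apply_moves --steps '[[[0.001,0,0.0005],[0,0,0]],[[0,0,0],[0,0,0]]]'

```text
time_s: 25.3
eef_pos: [0.6001, 0.0719, 0.0645]
tcp_rot: [0.001, 0.689, 0.725, -0.001]
force: [0.3, -4.3, -1.1]
opening: -0.0001
gripper_force: 2.1
```

Request:
apply_moves --steps '[[[0.001,0,0.0004],[0,0,0]],[[0,0,0],[0,0,0]]]'

```text
time_s: 25.47
eef_pos: [0.5999, 0.0746, 0.064]
tcp_rot: [-0.001, 0.688, 0.725, 0.0]
force: [0.4, -2.2, -0.1]
opening: 0.0004
gripper_force: 0.9
```

```bash
python3 - <<'E'
from h import *
tst()
E
```

```text
t 25.47 tub mm [ 65.3 -98.9  64. ] F tub [ 0.3 -2.2 -0.1]
```

Snapped again. One press to confirm the stop.

Request:
apply_moves --steps '[[[0.001,0,0.0003],[0,0,0]],[[0,0,0],[0,0,0]]]'

```text
time_s: 25.63
eef_pos: [0.6, 0.0748, 0.0639]
tcp_rot: [0.0, 0.688, 0.725, -0.0]
force: [-0.3, -4.2, -0.7]
opening: -0.0001
gripper_force: 1.7
```

Request:
apply_moves --steps '[[[0.001,0,0.0002],[0,0,0]],[[0,0,0],[0,0,0]]]'

```text
time_s: 25.8
eef_pos: [0.6, 0.0749, 0.0639]
tcp_rot: [0.001, 0.689, 0.725, -0.001]
force: [-0.3, -5.4, 1.2]
opening: 0.0001
gripper_force: 2.7
```

```bash
python3 - <<'E'
from h import *
tst()
E
```

```text
t 25.8 tub mm [ 65.4 -98.6  63.9] F tub [-0.6 -5.4  1.2]
```

Next is the (-x,-y) clip.

Request:
apply_moves --steps '[[[-0.01,0,-0.001],[0,0,0]],[[-0.0125,0,-0.01],[0,0,0]],[[0,0,-0.03],[0,0,0]],[[0,0,-0.03],[0,0,0]],[[0,-0.01,-0.03],[0,0,0]],[[0,-0.02,0],[0,0,0]],[[0,-0.02,0],[0,0,0]],[[0,-0.02,0],[0,0,0]],[[0,-0.02,0],[0,0,0]],[[0,-0.02,0],[0,0,0]],[[0,-0.02,0],[0,0,0]],[[0,0,0],[0,0,0]],[[0,0,0],[0,0,0]]]'

```text
time_s: 26.88
eef_pos: [0.4711, 0.0466, 0.1656]
tcp_rot: [0.0, 0.689, 0.725, 0.001]
force: [-0.0, -0.7, 0.7]
opening: -0.0001
gripper_force: 0.0
```

```bash
python3 - <<'E'
from h import *
d=grab("wrist");st();tst(); tp(-65,-119,145,2); clip(-1,-1,d); clip(1,-1,d)
E
```

```text
t 26.93 pos [0.4718 0.0465 0.1655] yaw 92.96 z [ 0.002  0.001 -1.   ] F [ 0.1 -0.3 -0.1] op -0.0004 gf 0.0
t 26.93 tub mm [ -64.  -120.3  165.5] F tub [ 0.1 -0.3 -0.1]
2 x [0.00065, -0.0005, 0.01026] [0.059, -0.017, -0.018] |sh| 10.3 deg 0.06
-1 -1 [[(80, 112, 57), (83, 113, 67), (86, 114, 65), (89, 114, 68), (92, 115, 62), (95, 115, 68), (98, 116, 64), (101, 117, 68), (104, 118, 67), (107, 118, 62), (110, 122, 95), (113, 123, 23)], [(80, 112, 58), (83, 113, 69), (86, 113, 75), (89, 114, 69), (92, 115, 72), (95, 115, 71), (98, 116, 69), (101, 117, 67), (104, 117, 74), (107, 118, 68), (110, 122, 99), (113, 123, 33)]]
1 -1 [[(80, 104, 76), (83, 76, 50), (86, 71, 54)], [(80, 105, 43), (86, 71, 28)]]
```

Request:
apply_moves --steps '[[[0.0008,-0.0005,0.01],[0,0,0]],[[0.0005,-0.0005,0.012],[0,0,0]],[[0,0,0.012],[0,0,0]],[[0,0,0.01],[0,0,0]],[[0,0,0.01],[0,0,0]],[[0,0,0.008],[0,0,0]],[[0,0,0.008],[0,0,0]]]'

```text
time_s: 27.52
eef_pos: [0.4696, 0.048, 0.0931]
tcp_rot: [-0.001, 0.688, 0.725, -0.001]
force: [0.4, 0.3, -0.2]
opening: -0.0003
gripper_force: 0.1
```

Request:
apply_moves --steps '[[[0,0,0.006],[0,0,0]],[[0,0,0.005],[0,0,0]]]'

```text
time_s: 27.68
eef_pos: [0.4699, 0.0478, 0.0826]
tcp_rot: [-0.0, 0.688, 0.725, -0.0]
force: [-0.3, 0.5, 0.0]
opening: -0.0001
gripper_force: 0.1
```

Request:
apply_moves --steps '[[[0,0,0.005],[0,0,0]],[[0,0,0.005],[0,0,0]]]'

```text
time_s: 27.85
eef_pos: [0.4704, 0.0477, 0.0734]
tcp_rot: [0.0, 0.688, 0.725, -0.0]
force: [-0.1, 0.4, 0.0]
opening: 0.0004
gripper_force: 0.0
```

```bash
python3 - <<'E'
from h import *
tst(); d=grab("wrist"); clip(-1,-1,d)
E
```

```text
t 27.85 tub mm [ -65.4 -119.    73.4] F tub [-0.1  0.4  0. ]
-1 -1 [[(80, 107, 125), (83, 107, 137), (86, 103, 105), (89, 99, 91), (92, 95, 83), (95, 91, 74), (98, 87, 65), (101, 142, 176), (104, 83, 139), (107, 124, 147), (110, 126, 154), (113, 120, 302), (116, 129, 7)], [(80, 107, 140), (83, 106, 156), (86, 102, 116), (89, 99, 101), (92, 95, 88), (95, 91, 81), (98, 87, 77), (101, 83, 78), (104, 83, 157), (107, 125, 461), (110, 128, 258), (113, 128, 335), (116, 129, 117), (119, 130, 38)]]
```

Folded to about 0.93 rad. Pressing in along the same swing.

Request:
apply_moves --steps '[[[0.0015,0,0.0005],[0,0,0]],[[0.0015,0,0.0005],[0,0,0]],[[0.0015,0,0.0007],[0,0,0]]]'

```text
time_s: 28.15
eef_pos: [0.4694, 0.0513, 0.0713]
tcp_rot: [0.0, 0.689, 0.725, -0.002]
force: [-1.2, -2.2, -0.7]
opening: 0.0004
gripper_force: 0.8
```

Request:
apply_moves --steps '[[[0.001,0,0.0007],[0,0,0]],[[0.001,0,0.0007],[0,0,0]]]'

```text
time_s: 28.32
eef_pos: [0.47, 0.0547, 0.0708]
tcp_rot: [-0.0, 0.688, 0.725, 0.0]
force: [-1.0, -1.0, -0.7]
opening: 0.0001
gripper_force: 0.4
```

Request:
apply_moves --steps '[[[0.001,0,0.0007],[0,0,0]],[[0.001,0,0.0007],[0,0,0]]]'

```text
time_s: 28.48
eef_pos: [0.47, 0.0567, 0.0695]
tcp_rot: [0.0, 0.688, 0.725, 0.0]
force: [-0.6, -0.3, 0.3]
opening: -0.0003
gripper_force: 0.3
```

```bash
python3 - <<'E'
from h import *
tst()
E
```

```text
t 28.48 tub mm [ -65.4 -110.    69.5] F tub [-0.6 -0.3  0.3]
```

Request:
apply_moves --steps '[[[0.001,0,0.0007],[0,0,0]],[[0.001,0,0.0007],[0,0,0]]]'

```text
time_s: 28.65
eef_pos: [0.4699, 0.0587, 0.068]
tcp_rot: [0.0, 0.688, 0.725, 0.0]
force: [-0.1, -0.1, 0.1]
opening: 0.0002
gripper_force: 0.2
```

Request:
apply_moves --steps '[[[0.001,0,0.0006],[0,0,0]],[[0.001,0,0.0006],[0,0,0]]]'

```text
time_s: 28.82
eef_pos: [0.4698, 0.0602, 0.0668]
tcp_rot: [0.0, 0.688, 0.725, -0.0]
force: [-0.0, -1.4, 0.6]
opening: -0.0001
gripper_force: 0.7
```

Request:
apply_moves --steps '[[[0.001,0,0.0006],[0,0,0]],[[0.0005,0,0.0004],[0,0,0]]]'

```text
time_s: 28.98
eef_pos: [0.4698, 0.0614, 0.0658]
tcp_rot: [0.001, 0.689, 0.725, -0.0]
force: [0.3, -2.9, 2.2]
opening: 0.0
gripper_force: 1.1
```

```bash
python3 - <<'E'
from h import *
tst()
E
```

```text
t 28.98 tub mm [ -65.3 -105.3   65.8] F tub [ 0.2 -2.9  2.2]
```

Request:
apply_moves --steps '[[[0.001,0,0.0004],[0,0,0]],[[0.001,0,0.0004],[0,0,0]]]'

```text
time_s: 29.15
eef_pos: [0.4697, 0.0628, 0.065]
tcp_rot: [0.001, 0.689, 0.725, -0.001]
force: [0.6, -4.7, 1.3]
opening: -0.0001
gripper_force: 2.4
```

Request:
apply_moves --steps '[[[0.001,0,0.0004],[0,0,0]],[[0,0,0],[0,0,0]]]'

```text
time_s: 29.32
eef_pos: [0.4696, 0.064, 0.0644]
tcp_rot: [0.001, 0.689, 0.725, -0.001]
force: [0.8, -4.4, 1.1]
opening: -0.0001
gripper_force: 2.5
```

```bash
python3 - <<'E'
from h import *
tst()
E
```

```text
t 29.32 tub mm [ -65.3 -102.7   64.4] F tub [ 0.5 -4.5  1.1]
```

Request:
apply_moves --steps '[[[0.001,0,0.0004],[0,0,0]],[[0,0,0],[0,0,0]]]'

```text
time_s: 29.48
eef_pos: [0.4695, 0.0654, 0.0638]
tcp_rot: [0.0, 0.689, 0.725, -0.0]
force: [2.0, -3.8, 1.0]
opening: 0.0002
gripper_force: 2.1
```

Request:
apply_moves --steps '[[[0.001,0,0.0004],[0,0,0]],[[0,0,0],[0,0,0]]]'

```text
time_s: 29.65
eef_pos: [0.4686, 0.068, 0.063]
tcp_rot: [-0.002, 0.688, 0.725, 0.0]
force: [0.5, -0.6, -0.3]
opening: -0.0001
gripper_force: 0.0
```

Request:
apply_moves --steps '[[[0.001,0,0.0003],[0,0,0]],[[0,0,0],[0,0,0]]]'

```text
time_s: 29.82
eef_pos: [0.4684, 0.0685, 0.0627]
tcp_rot: [-0.001, 0.688, 0.725, -0.0]
force: [-0.7, -0.3, 0.2]
opening: -0.0001
gripper_force: 0.3
```

```bash
python3 - <<'E'
from h import *
tst()
E
```

```text
t 29.82 tub mm [-66.3 -98.2  62.7] F tub [-0.8 -0.2  0.2]
```

Request:
apply_moves --steps '[[[0.001,0,0.0003],[0,0,0]],[[0.001,0,0.0002],[0,0,0]]]'

```text
time_s: 29.98
eef_pos: [0.4685, 0.069, 0.0626]
tcp_rot: [0.0, 0.689, 0.725, -0.001]
force: [-1.3, -5.6, 2.1]
opening: 0.0001
gripper_force: 2.7
```

Request:
apply_moves --steps '[[[0.001,0,0.0002],[0,0,0]],[[0,0,0],[0,0,0]]]'

```text
time_s: 30.15
eef_pos: [0.4684, 0.0691, 0.0625]
tcp_rot: [0.001, 0.689, 0.725, -0.002]
force: [-1.5, -6.4, 2.9]
opening: -0.0002
gripper_force: 3.1
```

```bash
python3 - <<'E'
from h import *
tst()
E
```

```text
t 30.15 tub mm [-66.3 -97.5  62.5] F tub [-1.8 -6.3  2.9]
```

Third clip is on its stop. Now the last one, (+x,+y).

Request:
apply_moves --steps '[[[-0.01,0,-0.001],[0,0,0]],[[-0.0135,0,-0.01],[0,0,0]],[[0,0,-0.03],[0,0,0]],[[0,0,-0.03],[0,0,0]],[[0,0,-0.03],[0,0,0]],[[0.0215,0.0118,0],[0,0,0]],[[0.0215,0.0118,0],[0,0,0]],[[0.0215,0.0118,0],[0,0,0]],[[0.0215,0.0118,0],[0,0,0]],[[0.0215,0.0118,0],[0,0,0]],[[0.0215,0.0118,0],[0,0,0]],[[0.0215,0.0118,0],[0,0,0]],[[0.0215,0.0118,0],[0,0,0]],[[0.0215,0.0118,0],[0,0,0]],[[0.0215,0.0118,0],[0,0,0]],[[0.0215,0.0118,0],[0,0,0]],[[0,0,0],[0,0,0]],[[0,0,0],[0,0,0]]]'

```text
time_s: 31.65
eef_pos: [0.5872, 0.2914, 0.1621]
tcp_rot: [-0.001, 0.688, 0.726, -0.001]
force: [-0.8, 0.9, -0.2]
opening: -0.0003
gripper_force: 0.0
```

```bash
python3 - <<'E'
from h import *
d=grab("wrist");d=grab("wrist");st();tst(); tp(65,117.5,145,2); clip(1,1,d); clip(-1,-1,d)
E
```

```text
t 31.75 pos [0.5871 0.2898 0.163 ] yaw 92.98 z [-0.002 -0.    -1.   ] F [-0.1  0.6  0.3] op -0.0 gf 0.0
t 31.75 tub mm [ 63.8 116.7 163. ] F tub [-0.1  0.6  0.3]
2 x [0.00042, 0.00061, 0.00901] [-0.046, 0.003, -0.01] |sh| 9.0 deg 0.05
1 1 [[(98, 118, 7), (101, 119, 21), (104, 120, 34), (107, 125, 28), (110, 125, 93), (113, 121, 20)], [(83, 114, 13), (86, 115, 19), (89, 116, 28), (92, 117, 35), (95, 117, 42), (98, 118, 46), (101, 119, 50), (104, 120, 45), (107, 125, 32), (110, 124, 93), (113, 121, 30)]]
-1 -1 [[], []]
```

Request:
apply_moves --steps '[[[0.0008,0.0006,0.01],[0,0,0]],[[0.0006,0.0006,0.012],[0,0,0]],[[0,0,0.012],[0,0,0]],[[0,0,0.01],[0,0,0]],[[0,0,0.008],[0,0,0]],[[0,0,0.008],[0,0,0]],[[0,0,0.008],[0,0,0]]]'

```text
time_s: 32.33
eef_pos: [0.5882, 0.2914, 0.0941]
tcp_rot: [-0.0, 0.689, 0.725, -0.001]
force: [-0.0, -0.5, -0.7]
opening: 0.0002
gripper_force: 0.1
```

Request:
apply_moves --steps '[[[0,0,0.006],[0,0,0]],[[0,0,0.005],[0,0,0]]]'

```text
time_s: 32.5
eef_pos: [0.5884, 0.2916, 0.0834]
tcp_rot: [-0.0, 0.688, 0.725, -0.001]
force: [0.3, 0.1, 0.6]
opening: -0.0001
gripper_force: 0.1
```

Request:
apply_moves --steps '[[[0,0,0.005],[0,0,0]],[[0,0,0.005],[0,0,0]]]'

```text
time_s: 32.67
eef_pos: [0.5888, 0.2918, 0.0742]
tcp_rot: [0.0, 0.688, 0.725, 0.0]
force: [0.1, 0.2, 0.0]
opening: 0.0001
gripper_force: 0.0
```

```bash
python3 - <<'E'
from h import *
tst(); d=grab("wrist"); clip(1,1,d)
E
```

```text
t 32.67 tub mm [ 65.6 118.5  74.2] F tub [0.1 0.1 0. ]
1 1 [[], [(119, 130, 9)]]
```

Request:
apply_moves --steps '[[[-0.0015,0,0.0005],[0,0,0]],[[-0.0015,0,0.0005],[0,0,0]],[[-0.0015,0,0.0007],[0,0,0]]]'

```text
time_s: 32.97
eef_pos: [0.5882, 0.2898, 0.072]
tcp_rot: [-0.002, 0.688, 0.726, 0.001]
force: [0.1, 7.4, -5.4]
opening: -0.0002
gripper_force: 3.7
```

Request:
apply_moves --steps '[[[-0.001,0,0.0007],[0,0,0]],[[-0.001,0,0.0007],[0,0,0]]]'

```text
time_s: 33.13
eef_pos: [0.5883, 0.2874, 0.0703]
tcp_rot: [-0.002, 0.688, 0.726, 0.001]
force: [0.1, 2.1, -1.9]
opening: -0.0001
gripper_force: 1.0
```

Request:
apply_moves --steps '[[[-0.001,0,0.0007],[0,0,0]],[[-0.001,0,0.0007],[0,0,0]]]'

```text
time_s: 33.3
eef_pos: [0.5885, 0.2845, 0.0694]
tcp_rot: [-0.001, 0.688, 0.726, 0.0]
force: [-0.5, 5.2, -3.6]
opening: -0.0
gripper_force: 2.9
```

```bash
python3 - <<'E'
from h import *
tst()
E
```

```text
t 33.3 tub mm [ 64.9 111.2  69.4] F tub [-0.2  5.3 -3.6]
```

Request:
apply_moves --steps '[[[-0.0008,0,0.001],[0,0,0]],[[-0.0008,0,0.001],[0,0,0]]]'

```text
time_s: 33.47
eef_pos: [0.5886, 0.2829, 0.0677]
tcp_rot: [-0.001, 0.688, 0.726, 0.0]
force: [-0.6, 4.7, -2.1]
opening: 0.0002
gripper_force: 2.7
```

Request:
apply_moves --steps '[[[-0.001,0,0.0008],[0,0,0]],[[0,0,0],[0,0,0]]]'

```text
time_s: 33.63
eef_pos: [0.5886, 0.282, 0.0669]
tcp_rot: [-0.001, 0.688, 0.726, 0.001]
force: [-0.1, 6.1, -2.6]
opening: 0.0
gripper_force: 2.8
```

```bash
python3 - <<'E'
from h import *
tst()
E
```

```text
t 33.63 tub mm [ 64.9 108.7  66.9] F tub [ 0.3  6.1 -2.6]
```

Request:
apply_moves --steps '[[[-0.001,0,0.0008],[0,0,0]],[[-0.0005,0,0.0004],[0,0,0]]]'

```text
time_s: 33.8
eef_pos: [0.5887, 0.281, 0.0661]
tcp_rot: [-0.002, 0.688, 0.726, 0.001]
force: [-1.5, 6.3, -2.5]
opening: -0.0002
gripper_force: 3.4
```

Request:
apply_moves --steps '[[[-0.001,0,0.0007],[0,0,0]],[[0,0,0],[0,0,0]]]'

```text
time_s: 33.97
eef_pos: [0.5887, 0.2803, 0.0656]
tcp_rot: [-0.002, 0.688, 0.726, 0.001]
force: [-2.3, 7.5, -0.7]
opening: 0.0001
gripper_force: 3.5
```

Request:
apply_moves --steps '[[[-0.001,0,0.0007],[0,0,0]],[[0,0,0],[0,0,0]]]'

```text
time_s: 34.13
eef_pos: [0.5888, 0.2797, 0.0651]
tcp_rot: [-0.002, 0.688, 0.726, 0.002]
force: [-1.7, 6.4, -1.7]
opening: -0.0001
gripper_force: 3.8
```

```bash
python3 - <<'E'
from h import *
tst()
E
```

```text
t 34.13 tub mm [ 65.  106.4  65.1] F tub [-1.4  6.5 -1.7]
```

Request:
apply_moves --steps '[[[-0.001,0,0.0006],[0,0,0]],[[0,0,0],[0,0,0]]]'

```text
time_s: 34.3
eef_pos: [0.5888, 0.2787, 0.0643]
tcp_rot: [-0.002, 0.688, 0.726, 0.001]
force: [-0.9, 7.3, -1.4]
opening: 0.0005
gripper_force: 3.7
```

Request:
apply_moves --steps '[[[-0.001,0,0.0005],[0,0,0]],[[0,0,0],[0,0,0]]]'

```text
time_s: 34.47
eef_pos: [0.5893, 0.2751, 0.0636]
tcp_rot: [0.0, 0.688, 0.725, -0.0]
force: [0.3, -0.3, -0.0]
opening: -0.0
gripper_force: 0.0
```

Request:
apply_moves --steps '[[[-0.001,0,0.0004],[0,0,0]],[[0,0,0],[0,0,0]]]'

```text
time_s: 34.63
eef_pos: [0.5896, 0.2742, 0.0635]
tcp_rot: [-0.0, 0.689, 0.725, 0.0]
force: [-1.5, 3.5, -1.0]
opening: 0.0001
gripper_force: 1.5
```

```bash
python3 - <<'E'
from h import *
tst()
E
```

```text
t 34.63 tub mm [ 65.4 100.9  63.5] F tub [-1.3  3.5 -1. ]
```

Request:
apply_moves --steps '[[[-0.001,0,0.0002],[0,0,0]],[[0,0,0],[0,0,0]]]'

```text
time_s: 34.8
eef_pos: [0.5896, 0.2739, 0.0634]
tcp_rot: [-0.001, 0.688, 0.725, 0.001]
force: [-1.9, 4.8, 0.3]
opening: 0.0002
gripper_force: 2.4
```

Request:
apply_moves --steps '[[[0.012,0,-0.001],[0,0,0]],[[0.015,0,-0.005],[0,0,0]],[[0,0,-0.03],[0,0,0]],[[0,0,-0.03],[0,0,0]],[[0,0,-0.03],[0,0,0]],[[0,0,-0.035],[0,0,0]],[[-0.02,-0.013,-0.03],[0,0,0]],[[-0.02,-0.013,-0.03],[0,0,0]],[[-0.02,-0.013,-0.02],[0,0,0]],[[-0.02,-0.013,0],[0,0,0]],[[-0.02,-0.013,0],[0,0,0]],[[0,0,0],[0,0,0]],[[0,0,0],[0,0,0]]]'

```text
time_s: 35.88
eef_pos: [0.5287, 0.1957, 0.2746]
tcp_rot: [0.001, 0.689, 0.725, -0.0]
force: [0.6, -0.0, -0.2]
opening: 0.0001
gripper_force: 0.0
```

```bash
python3 - <<'E'
from h import *
d=grab("wrist"); d=grab("wrist"); st();tst(); s=grab("scene")
for x in(-1,1):
  for y in(-1,1): clip(x,y,d)
q=_R.inv().apply(d["P"].reshape(-1,3)-[*O,0])*1000; m=(abs(q[:,0])<100)&(abs(q[:,1])<70)&(q[:,2]>95)&(q[:,2]<120)
A=np.c_[q[m][:,:2],np.ones(m.sum())]; print("plate plane",np.linalg.lstsq(A,q[m][:,2],rcond=None)[0])
a=cv2.resize(d["image"],(533,400)); b=cv2.resize(s["image"][185:285,315:381],(264,400),interpolation=cv2.INTER_CUBIC)
cv2.imwrite("pics/f.png",np.hstack([a,b]))
E
```

```text
t 35.98 pos [0.529  0.1969 0.2738] yaw 92.97 z [ 0.    -0.001 -1.   ] F [-0.2  0.1  1. ] op -0.0003 gf 0.0
t 35.98 tub mm [  0.9  26.9 273.8] F tub [-0.2  0.1  1. ]
-1 -1 [[], []]
-1 1 [[(80, 104, 27), (83, 88, 23), (86, 73, 23), (89, 72, 12)], [(80, 104, 29), (83, 88, 29), (86, 72, 28), (89, 72, 14)]]
1 -1 [[], []]
1 1 [[(80, 103, 39), (83, 89, 36), (86, 74, 29), (89, 72, 26)], [(80, 104, 22), (83, 91, 28), (86, 76, 27), (89, 72, 28)]]Traceback (most recent call last):
  File "<stdin>", line 5, in <module>
NameError: name '_R' is not defined. Did you mean: 'R'?
```

Both +y clips hang snapped. I'll check the -y side from outside.

Request:
apply_moves --steps '[[[-0.024,0,0],[0,0,0]],[[-0.024,0,0],[0,0,0]],[[-0.024,0,0],[0,0,0]],[[-0.024,0,0],[0,0,0]],[[-0.024,0,0],[0,0,0]],[[-0.024,0,0],[0,0,0]],[[-0.024,0,0],[0,0,0]],[[-0.024,0,0],[0,0,0]],[[0,0,0],[0,0,0]],[[0,0,0],[0,0,0]]]'

```text
time_s: 36.87
eef_pos: [0.5391, 0.0046, 0.2733]
tcp_rot: [-0.0, 0.689, 0.725, -0.001]
force: [0.2, -0.4, 0.2]
opening: -0.0002
gripper_force: 0.0
```

```bash
python3 - <<'E'
from h import *
d=grab("wrist"); d=grab("wrist"); tst(); s=grab("scene")
for x in(-1,1): clip(x,-1,d)
a=cv2.resize(d["image"],(533,400)); b=cv2.resize(s["image"][185:285,315:381],(264,400),interpolation=cv2.INTER_CUBIC)
cv2.imwrite("pics/f.png",np.hstack([a,b]))
E
```

```text
t 36.97 tub mm [   0.7 -164.3  273.5] F tub [ 0.1  0.4 -0.1]
-1 -1 [[(80, 104, 28), (83, 75, 36), (86, 71, 13)], [(80, 104, 29), (83, 78, 40), (86, 71, 18)]]
1 -1 [[(80, 103, 37), (83, 85, 46), (86, 71, 28)], [(80, 104, 24), (83, 88, 44), (86, 71, 25), (89, 70, 7)]]
```

View pics/f.png

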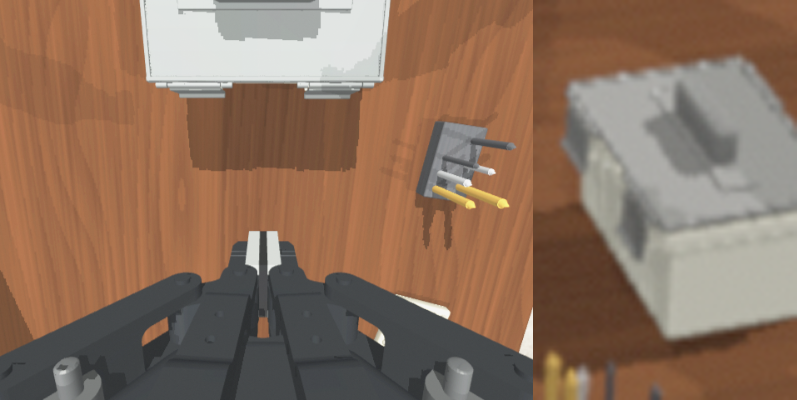

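The two -y clips, at about (195,92) and (335,92), lie tight against the tub, the lid is flat, and the drill block is untouched. Handing in.

```bash
python3 -c "
from bench import ctrl
print(ctrl.job_done())"
```

```text
the job is handed in; nothing more can be done
None
```

The lid is seated square on the tub, and all four clips were snapped in by feel in diagonal order: (-x,+y), (+x,-y), (-x,-y), (+x,+y). No press passed about 16 N; the arm touched none of the bystanders, and I handed the job in at about 37 s.

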